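# Sort the baby's wooden balls on the grading ramp

## Robot

A 6-joint arm with a two-finger parallel gripper is mounted at the origin on the work surface. World frame = base frame: x ahead of the robot, y to its left, z up, the work surface at z = 0. Lengths are in mm, angles in rad, forces in N, time in s.
With the tool pointing down it reaches from about 375 to 900 mm from the base axis. Payload 3.1 kg.
Tool frame: the origin (TCP) lies between the finger pads; the fingertips stand 17 mm ahead of it and the grasp point (between the pads) lies 2 mm behind it; z points along the fingers, y is the line along which they close (so a half turn about z gives the same grasp; the last joint's range is limited). The gripper opens to 85 mm and grips with 20 to 120 N. Pads are 22 mm wide; open, the fingers measure 114 mm over their backs; the gripper's body (76 mm by 85 mm) begins 54 mm behind the grasp point. The pads swing forward as they close: fully open they stand 13 mm farther back than shut.
Start: joints at [-1.355, 0.527, 1.433, -0, 1.181, -0.178], TCP at [240.41, -576.888, 248.31] pointing down, gripper open.
Joint ranges: [-3.08, 3.08], [-0.75, 2.2], [0.22, 2.44], [-1.43, 4.57], [0, 2.65], [-2.85, 2.85]. Speed limits (rad/s): [2.79, 2.79, 3.14, 3.14, 3.14, 3.14].

## Interface

Orientations are given as a unit quaternion [x, y, z, w].
In Python, from cell import readout, optics, finish_job gives the robot as it stands.
- The arm moves only by the tool send_rows, never from a script. Its arguments are lists of equal length, an entry for each row: "jaw": the opening in per cent of the stroke, from 0 (shut) to 100 (fully open); "xyz": the shift along the world's x, y, z in cm, a list of three; "twist": the turn about the world's z in degrees. A call has exactly 5 rows; each row is the pose to reach, as a shift and turn from the pose commanded when the call began; what a row does not reach only later rows make up. A row lasts 1/12 s, in which the tool goes at most 41.7 mm and 7.16 degrees, less where a joint would pass 70% of its speed; a pose out of reach is approached as far as the arm can. A call with a gripper value outside its range is refused whole. The fingers move at their own pace and stop on an object; the grip force is fixed at half the most. Time passes only in rows, so rows that repeat a pose let the fingers close, or fill a call up. It gives the time, the measured TCP pose, the force, the opening and the grip force at its end, in the units of the state.
- readout.observe(): the state, without advancing time (a new reading comes with each control period).
- optics.capture(name): name is "scene" or "side" or "wrist"; returns a dict with "color" (480x640x3 uint8, blue, green, red), "intrinsics" (3x3 intrinsics, pixels), "R" (3x3) and "t" (3): a world point X has camera coordinates R X + t. Camera axes: x right, y down, z forward; pixel columns grow to the right and rows downward; lengths in mm; the calibration is good to about 2 mm. A picture is of the moment at which its call begins. There is no depth.
- finish_job(): hands the job in; it is judged then, once.
The state is a dict: "time": time; "joint_pos": joint angles; "qvel": joint speeds; "joint_efforts": joint torques, N m; "ee_pos": TCP position; "orientation": TCP orientation; "force": force on the tool from outside, world axes, zero at the start; "torque": the same for the moment, N m; "grip_width": finger opening in mm; "grip_force": force on a finger pad.
Only numpy, scipy, OpenCV 4.12 (cv2) and the standard library are available. Lean on these libraries where they do the work, as an engineer would, in place of code of your own. Each camera call takes 0.05 s, during which the arm holds its last target. There are 200 camera calls.

## Task

Work the wooden wedge backward out from under the foot of the ball-sorting ramp in small gentle tugs, so that the ramp comes fully down without banging, and leave the wedge lying flat on the shelf clear of the ramp. Then tip each scoop that holds a ball over the head of the ramp so that the ball rolls down and lodges in the slot of its own size (never grip or push a ball with the gripper itself), and stand every scoop back upright on the shelf. Leave the mug, the bowls and the fork where they are.

Things in the scene. Friction and masses are not known exactly. Their poses are not given: they have to be found in the camera images.
- ramp (a joint): Downhill slope of the sorting ramp in rad: about 0.095 at the start, too flat, held up by the wedge; 0.17 when it is fully down on its own stop. Hinged at its head, foot free to sink; the ramp weighs 1.5 kg (about 8 N at the foot) and follows the wedge down under its own weight.
- ramp_head (a point): On the centre line of the ramp's head, level with the tops of its two rails; x downhill, y across, z square to the ramp. From x -50 to +50 sloping boards form a V that centres balls: tip them here slowly, on the middle, lip near x -20. Ramp 120 mm wide; side walls 28 mm above the rails, 104 mm apart; low head-end wall 12 mm above them at x -50 to -60. 144 mm above the shelf when down.
- ramp_foot (a point): Middle of the lower edge of the foot end of the light-wood ramp (415 mm long, 78 mm deep below its rails); x points outward (downhill), z square to the ramp. The foot end wall is 106 mm tall. This edge is about 37 mm above the shelf at the start, 6 mm when the ramp is down.
- well_s (a point): Middle of the floor of the narrow slot of the ramp, moving with the ramp; x downhill, z square to the ramp. Slot 36 mm wide, 115 mm long in x, floor 72 mm below the rails, takes the 32 mm balls, one or two in a row; lodged centres lie 16 mm above this point. A ledge 34 mm up juts 13 mm from its downhill wall.
- well_m (a point): Middle of the floor of the middle slot of the ramp, moving with the ramp; x downhill, z square to the ramp. Slot 52 mm wide, 78 mm long in x, floor 72 mm below the rails, takes the 48 mm ball; lodged, its centre is 24 mm above this point.
- well_l (a point): Middle of the floor of the wide slot of the ramp, moving with the ramp; x downhill, z square to the ramp. Slot 72 mm wide, 86 mm long in x, floor 72 mm below the rails, takes the 68 mm ball; lodged, its centre is 34 mm above this point.
- wedge: Light-wood wedge 198 mm long, 50 wide, 160 g, flat on the shelf, thin end under the ramp foot. Origin on its underside below the middle of its grip fin; +x to the thin end (3 mm thick at x +179; 46 mm at x +45). Grip: upright fin 14 mm thick in y, x -19 to +19 mm, 58 mm tall. Pull along its own -x, against 8 to 15 N of friction; ramp down after about 100 mm, thin end clear after 120 to 125 mm.
- scoop1: Open-fronted pastel plastic scoop, 137 mm long (x -86 to +51), 82 mm wide, 90 g; origin centre of underside, z up, +x to the open pouring end. Floor 4 mm, rising in front to a lip edge at x +51, z +12 mm; back and side walls 32 mm high. Grip: upright fin behind the back wall, 14 mm thick in y, x -86 to -42 mm (middle -65), 56 mm tall. Starts with fin towards the robot. Holds one ball or none.
- scoop2: Another scoop just like scoop1, same origin and axes. A ball stays in a level scoop and rolls out when it is pitched nose-down 30 to 40 degrees.
- scoop3: Another scoop just like scoop1, same origin and axes. A ball stays in a level scoop and rolls out when it is pitched nose-down 30 to 40 degrees.
- scoop4: Another scoop just like scoop1, same origin and axes. A ball stays in a level scoop and rolls out when it is pitched nose-down 30 to 40 degrees.
- ball_s1: Smooth light-wood ball, 32 mm across, origin at its centre; waits in one of the scoops; rolls freely on anything. Its slot is the narrow one. Absent (None) in some starts.
- ball_s2: Smooth light-wood ball, 32 mm across, origin at its centre; waits in one of the scoops; rolls freely on anything. Its slot is the narrow one. Absent (None) in some starts.
- ball_m: Smooth light-wood ball, 48 mm across, origin at its centre; waits in one of the scoops; rolls freely on anything. Its slot is the middle one. Absent (None) in some starts.
- ball_l: Smooth light-wood ball, 68 mm across, origin at its centre; waits in one of the scoops; rolls freely on anything. Its slot is the wide one. Absent (None) in some starts.
- mug: White ceramic mug, 80 mm across, 90 mm tall, origin centre of underside. Leave alone.
- bowls: Three nested pastel feeding bowls, 128 mm across, 68 mm tall, origin centre of underside. Leave alone.
- fork: Stainless steel baby fork, 150 mm long in x, lying flat, origin near its middle. Leave alone.

How it is judged (in metres and radians):
On the way, in this order (a step that is already met when the one before it is completed fails the run):
1. the wedge is out and lies flat clear of the foot, the ramp is fully down (value of joint ramp above 0.162 rad and (x of wedge in the frame of ramp_foot above 0.189 m or y of wedge in the frame of ramp_foot above 0.1 m or y of wedge in the frame of ramp_foot below -0.1 m) and height (world z) of wedge below 0.008 m and angle between wedge's own z axis and vertical below 0.1 rad), for 0.2 s.
2. every ball lies lodged in the slot of its own size (x of ball_s1 in the frame of well_s between -0.0575 and 0.0575 m and y of ball_s1 in the frame of well_s between -0.03 and 0.03 m and z of ball_s1 in the frame of well_s between 0.006 and 0.024 m and x of ball_s2 in the frame of well_s between -0.0575 and 0.0575 m and y of ball_s2 in the frame of well_s between -0.03 and 0.03 m and z of ball_s2 in the frame of well_s between 0.006 and 0.024 m and x of ball_m in the frame of well_m between -0.039 and 0.039 m and y of ball_m in the frame of well_m between -0.03 and 0.03 m and z of ball_m in the frame of well_m between 0.014 and 0.032 m and x of ball_l in the frame of well_l between -0.043 and 0.043 m and y of ball_l in the frame of well_l between -0.03 and 0.03 m and z of ball_l in the frame of well_l between 0.024 and 0.042 m), for 0.3 s.
At the end, for the whole second after the job is handed in: The ramp is fully down (slope over 0.162 rad); the wedge lies flat on the shelf, its thin end 10 mm clear of the foot, or wholly to one side; each ball rests on the floor of its own slot; all scoops stand upright on the shelf (within 10 mm, tilt under 0.12 rad) (all of step 1 and all of step 2 and linear speed of each of wedge, scoop1, scoop2, scoop3, scoop4 below 0.03 m/s and linear speed of each of ball_s1, ball_s2, ball_m, ball_l below 0.05 m/s and height (world z) of each of scoop1, scoop2, scoop3, scoop4 below 0.01 m and angle between each of scoop1, scoop2, scoop3, scoop4's own z axis and vertical below 0.12 rad); the robot touches nothing.
It fails at once if the ramp bangs down (over 0.8 rad/s) (velocity of joint ramp above 0.8 rad/s).
It fails at once if a ball is put on the ramp while the ramp is still propped up (value of joint ramp below 0.15 rad and ((x of ball_s1 in the frame of ramp_head between -0.05 and 0.35 m and y of ball_s1 in the frame of ramp_head between -0.06 and 0.06 m and z of ball_s1 in the frame of ramp_head below 0.06 m) or (x of ball_s2 in the frame of ramp_head between -0.05 and 0.35 m and y of ball_s2 in the frame of ramp_head between -0.06 and 0.06 m and z of ball_s2 in the frame of ramp_head below 0.06 m) or (x of ball_m in the frame of ramp_head between -0.05 and 0.35 m and y of ball_m in the frame of ramp_head between -0.06 and 0.06 m and z of ball_m in the frame of ramp_head below 0.06 m) or (x of ball_l in the frame of ramp_head between -0.05 and 0.35 m and y of ball_l in the frame of ramp_head between -0.06 and 0.06 m and z of ball_l in the frame of ramp_head below 0.06 m))).
It fails at once if the gripper takes hold of or pushes a ball (over 2 N) (contact force between the fingers and ball_s1 above 2 N or contact force between the fingers and ball_s2 above 2 N or contact force between the fingers and ball_m above 2 N or contact force between the fingers and ball_l above 2 N).
It fails at once if the wedge is yanked (over 0.3 m/s) while the ramp still rests on it (linear speed of wedge above 0.3 m/s and value of joint ramp below 0.16 rad).
It fails at once if the mug, the bowls or the fork is shifted by more than 40 mm or knocked over (distance of any of mug, bowls, fork from where it was at the start of the episode above 0.04 m or angle between any of mug, bowls, fork's own z axis and vertical above 0.5 rad).
Of ball_s1, ball_s2, ball_m, ball_l only 3 to 4 are there at a start; the rules pass over those that are not, and their reading is None.
At some moment in a run one of scoop1, scoop2, scoop3, scoop4 may be knocked a few centimetres aside while the robot is not near it.
It also fails if it takes over 210 s, if anything falls off the work surface, if the arm or the gripper's body presses on something with over 40 N, if the wrist force passes 120 N, or if a joint passes its speed limit or range.

## Working session

There is one attempt and no reset: what is moved stays moved. The work goes in short steps, Python scripts to look and compute and a tool call to move; the robot and the scene stay as the last step left them, time stands still between calls to the robot, and variables do not carry over. Pictures are saved under pics/ and viewed, at most 14 in all, crops included, and the job is handed in when it is done.

Besides the shell and the picture viewer there is one more tool, called after ">>>" as name(argument=value, ...) on one line, values as JSON. send_rows: Moves the arm, as the interface text tells. Its arguments: {"type":"object","properties":{"jaw":{"type":"array"},"xyz":{"type":"array"},"twist":{"type":"array"}},"required":["jaw","xyz","twist"]}

```bash
mkdir -p pics; ls
cat > h.py <<'E'
import numpy as np, cv2
from cell import readout, optics
def snap(n,f): 
    c=optics.capture(n); cv2.imwrite(f'pics/{f}.png',c['color']); np.savez(f'pics/{f}.npz',**c); return c
def load(f): return dict(np.load(f'pics/{f}.npz'))
def ray(c,u,v,z):
    K,R,t=c['intrinsics'],c['R'],c['t'].ravel(); o=-R.T@t; d=R.T@np.linalg.solve(K,[u,v,1.]); return o+d*(z-o[2])/d[2]
def proj(c,X):
    p=c['intrinsics']@(c['R']@np.array(X,float)+c['t'].ravel()); return p[:2]/p[2]
E
python3 - <<'E'
from h import *
for n in ('scene','side','wrist'):
    c=snap(n,n+'0'); print(n,-c['R'].T@c['t'].ravel(),c['R'][2])
s=readout.observe(); print({k:np.round(v,3) for k,v in s.items()})
E
```

```text
pics
scene [1353.17611416  305.08581815 1037.13796629] [-0.64385811 -0.1845127  -0.74256434]
side [ 317.061787    805.18531809 1007.94637438] [ 0.1715052  -0.62615745 -0.7606003 ]
wrist [ 303.35245732 -550.33248553  373.97515346] [-0.25176623 -0.10377695 -0.96220793]
{'time': np.float64(0.15), 'joint_pos': array([-1.355,  0.528,  1.434, -0.   ,  1.181, -0.178]), 'qvel': array([-0.   , -0.002, -0.005,  0.003,  0.   ,  0.001]), 'joint_efforts': array([ 1.0000e-03, -4.4274e+01, -1.7828e+01, -0.0000e+00,  6.0000e-03,
       -0.0000e+00]), 'ee_pos': array([ 240.292, -576.385,  247.547]), 'orientation': array([ 0.981,  0.196, -0.   , -0.001]), 'force': array([0.443, 0.67 , 0.376]), 'torque': array([-0.006,  0.014, -0.005]), 'grip_force': np.float64(0.0), 'grip_width': np.float64(85.161)}
```

View pics/scene0.png

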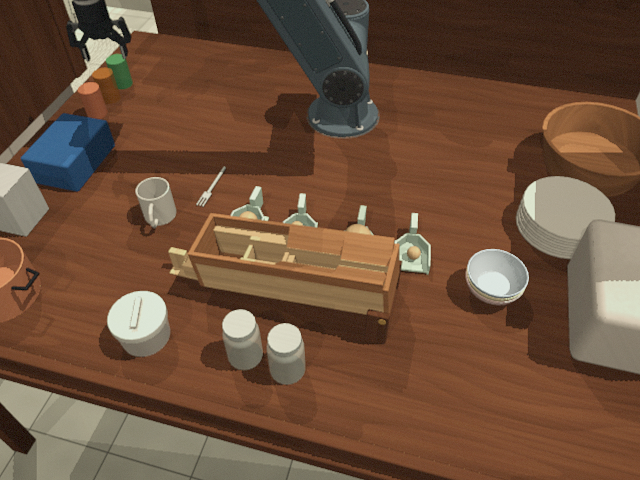

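View pics/side0.png

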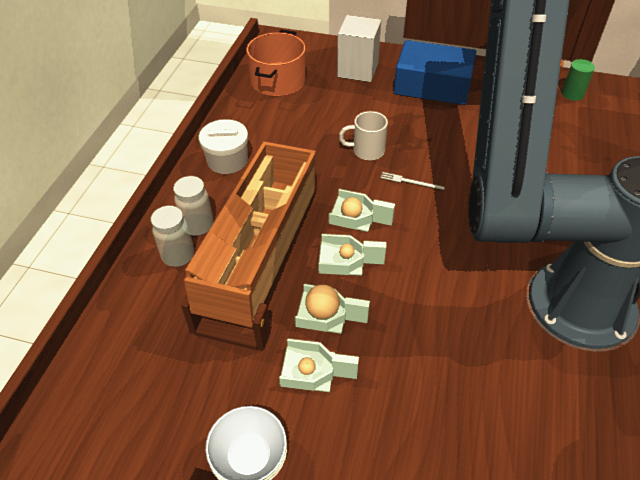

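Run:
```python
from h import *
a=load('side0')['color'][130:410,140:420]; b=load('scene0')['color'][175:335,155:445]
cv2.imwrite('pics/c1.png',cv2.resize(a,(600,600),interpolation=2)); cv2.imwrite('pics/c2.png',cv2.resize(b,None,fx=2.7,fy=2.7,interpolation=2))
```

```text
(no output)
```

View pics/c1.png

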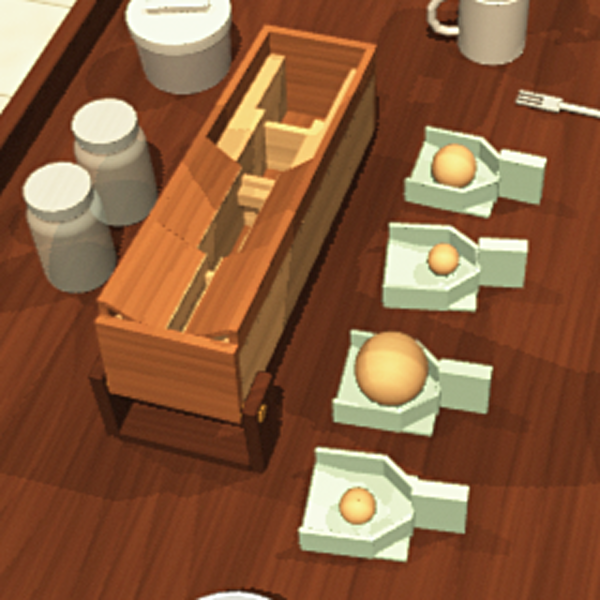

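View pics/c2.png

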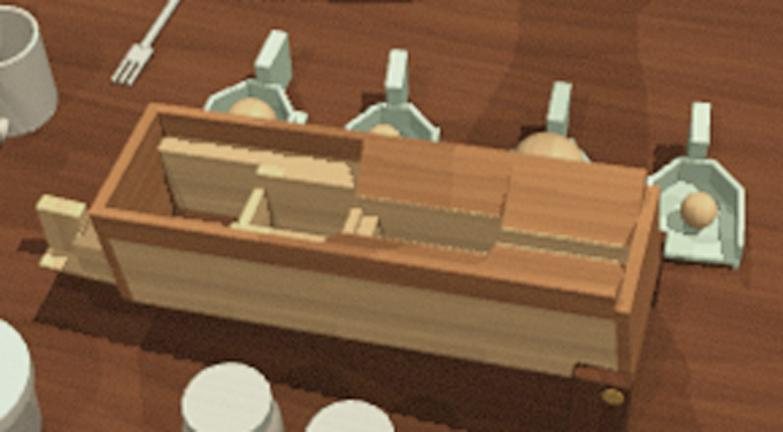

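Run:
```python
from h import *
S=load('side0');C=load('scene0')
s=lambda u,v,z: np.round(ray(S,140+u/2.143,130+v/2.143,z)).astype(int)
c=lambda u,v,z: np.round(ray(C,155+u/2.7,175+v/2.7,z)).astype(int)
print('wedge fin top',c(62,208,58))
for n,a in dict(m=[(500,150),(545,157)],s2=[(480,240),(525,242)],l=[(440,362),(491,368)],s1=[(413,480),(467,487)]).items(): print(n,'fin top +y edge',[s(*p,56) for p in a])
for n,a in dict(m=[(405,203),(492,214),(424,130)],s2=[(383,303),(475,310)],l=[(333,424),(434,433)],s1=[(300,552),(408,559)]).items(): print(n,'lip/y corner',[s(*p,12) for p in a])
print('head wall top s',s(100,322,156),s(240,350,156),'mid',s(170,335,156))
print('foot top s',s(265,28,140),s(375,45,140))
print('foot top c',c(150,103,140),c(95,212,140),'head',c(648,172,172),c(625,310,172), c(660,190,156))
print('mug',ray(C,155,185,90),'fork',ray(C,212,187,3),'bowls',ray(C,497,270,68), ray(S,246,440,68))
print('mug side',ray(S,370,121,90))
```

```text
wedge fin top [ 661 -219   58]
m fin top +y edge [array([ 456, -122,   56]), array([ 410, -124,   56])]
s2 fin top +y edge [array([450,   1,  56]), array([407,  -7,  56])]
l fin top +y edge [array([453, 151,  56]), array([408, 145,  56])]
s1 fin top +y edge [array([447, 273,  56]), array([402, 268,  56])]
m lip/y corner [array([542, -65,  12]), array([452, -73,  12]), array([ 549, -174,   12])]
s2 lip/y corner [array([530,  67,  12]), array([441,  52,  12])]
l lip/y corner [array([537, 211,  12]), array([446, 197,  12])]
s1 lip/y corner [array([527, 339,  12]), array([438, 322,  12])]
head wall top s [718 252 156] [598 249 156] mid [658 250 156]
foot top s [ 713 -150  140] [ 597 -154  140]
foot top c [ 599 -153  140] [ 716 -149  140] head [596 251 172] [724 257 172] [598 261 156]
mug [ 504.46687377 -344.62087679   90.        ] fork [ 394.94484465 -255.54957676    3.        ] bowls [536.4554879  470.68429326  68.        ] [540.16526131 466.27688173  68.        ]
mug side [ 514.24383776 -347.56795793   90.        ]
```

View pics/wrist0.png

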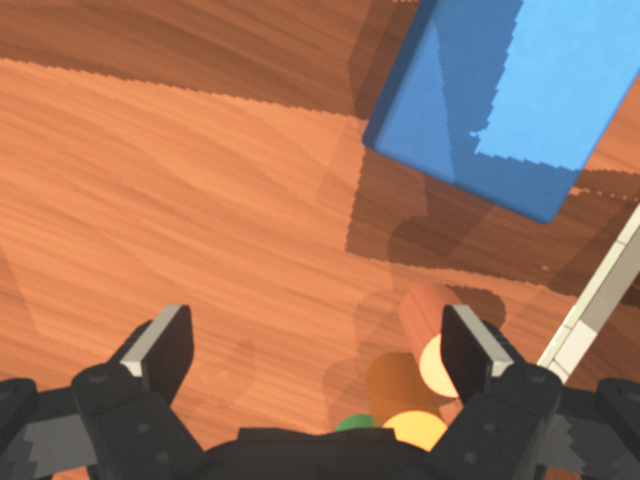

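>>> send_rows(jaw=[100,100,100,100,100], xyz=[[2.8,2.3,0],[5.6,4.6,0],[8.4,7,0],[11.2,9.4,0],[14,11.7,0]], twist=[4.5,9,13.5,18,22.5])

```text
time: 0.57
ee_pos: [381.2, -458.4, 248.0]
orientation: [0.923, 0.385, 0.0, -0.0]
force: [-0.7, 0.1, -1.3]
grip_width: 85.1
grip_force: 0.0
```

>>> send_rows(jaw=[100,100,100,100,100], xyz=[[2.8,2.3,0],[5.6,4.6,0],[8.4,7,0],[11.2,9.4,0],[14,11.7,0]], twist=[4.5,9,13.5,18,22.5])

```text
time: 0.98
ee_pos: [521.4, -341.2, 248.0]
orientation: [0.83, 0.558, -0.0, -0.0]
force: [-0.2, -0.3, 0.5]
grip_width: 85.2
grip_force: 0.0
```

>>> send_rows(jaw=[60,60,60,60,60], xyz=[[2.8,2.3,0],[5.6,4.6,0],[8.4,7,0],[11.2,9.4,0],[14,10.5,0]], twist=[4.5,9,13.5,18,22.5])

```text
time: 1.4
ee_pos: [661.3, -234.0, 247.9]
orientation: [0.704, 0.71, 0.0, -0.001]
force: [-0.4, -0.1, -0.6]
grip_width: 51.0
grip_force: 0.0
```

Run:
```python
from h import *
snap('wrist','w1'); s=readout.observe(); print(s['ee_pos'],s['orientation'],s['joint_pos'],s['grip_width'])
```

```text
[ 666.87934934 -232.8197315   247.90180095] [0.70228504 0.71188909 0.00269506 0.00154348] [-0.4954181   0.64040028  1.21094808  0.00449418  1.28577688 -0.51025448] 51.2156701189592
```

View pics/w1.png

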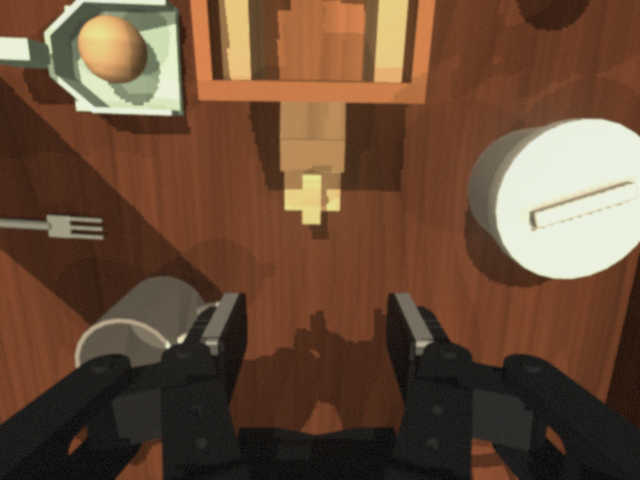

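Run:
```python
from h import *
c=load('w1')
print('fin',ray(c,312,199,58),ray(c,312,174,58),ray(c,312,224,58))
print('handle',ray(c,220,308,50)); print('foot',ray(c,205,100,135),ray(c,420,102,135))
s=readout.observe(); print(s['ee_pos'])
```

```text
fin [ 656.8673757  -223.51778686   58.        ] [ 656.74633159 -204.37064548   58.        ] [ 656.99247499 -243.3063918    58.        ]
handle [ 579.19914125 -319.47615182   50.        ]
foot [ 598.81556984 -155.18249245  135.        ] [ 716.3640623  -155.15155299  135.        ]
[ 666.87934934 -232.8197315   247.90180095]
```

>>> send_rows(jaw=[60,60,60,60,60], xyz=[[-0.35,0.8,-3],[-0.35,0.8,-6],[-0.35,0.8,-9],[-0.35,0.8,-12],[-0.35,0.8,-12]], twist=[0,0,0,0,0])

```text
time: 1.87
ee_pos: [652.3, -227.6, 120.9]
orientation: [0.706, 0.708, -0.002, -0.007]
force: [-1.6, 1.3, -1.7]
grip_width: 51.3
grip_force: 0.0
```

>>> send_rows(jaw=[60,60,60,60,60], xyz=[[0,0,0],[0,0,0],[0,0,0],[0,0,0],[0,0,0]], twist=[0,0,0,0,0])

```text
time: 2.28
ee_pos: [657.8, -230.5, 130.4]
orientation: [0.706, 0.708, 0.0, 0.002]
force: [-0.3, -0.6, -0.0]
grip_width: 51.1
grip_force: 0.0
```

>>> send_rows(jaw=[50,50,50,50,50], xyz=[[0,0.3,-2.5],[0,0.3,-5],[0,0.3,-7.5],[0,0.3,-9],[0,0.3,-9]], twist=[0,0,0,0,0])

```text
time: 2.7
ee_pos: [654.7, -225.8, 35.1]
orientation: [0.706, 0.708, -0.001, -0.003]
force: [-0.2, 1.0, 0.4]
grip_width: 42.3
grip_force: 0.0
```

>>> send_rows(jaw=[30,10,0,0,0], xyz=[[0,0,0],[0,0,0],[0,0,0],[0,0,0],[0,0,0]], twist=[0,0,0,0,0])

```text
time: 3.12
ee_pos: [658.0, -227.7, 40.2]
orientation: [0.706, 0.708, 0.0, 0.002]
force: [-1.2, -0.1, 4.0]
grip_width: 13.6
grip_force: 59.5
```

>>> send_rows(jaw=[0,0,0,0,0], xyz=[[0,0,0],[0,0,0],[0,0,0],[0,0,0],[0,0,0]], twist=[0,0,0,0,0])

```text
time: 3.53
ee_pos: [658.0, -227.7, 40.2]
orientation: [0.706, 0.708, 0.0, 0.002]
force: [-0.1, -0.6, 6.1]
grip_width: 13.2
grip_force: 59.8
```

>>> send_rows(jaw=[0,0,0,0,0], xyz=[[0,-0.3,0],[0,-0.7,0],[0,-1.1,0],[0,-1.5,0],[0,-1.9,0]], twist=[0,0,0,0,0])

```text
time: 3.95
ee_pos: [657.8, -241.4, 40.2]
orientation: [0.706, 0.708, 0.002, -0.002]
force: [0.9, 10.0, 6.8]
grip_width: 13.4
grip_force: 60.2
```

>>> send_rows(jaw=[0,0,0,0,0], xyz=[[0,-0.3,0],[0,-0.7,0],[0,-1.1,0],[0,-1.5,0],[0,-1.9,0]], twist=[0,0,0,0,0])

```text
time: 4.37
ee_pos: [657.6, -259.6, 40.2]
orientation: [0.706, 0.708, 0.003, -0.002]
force: [-0.5, 8.7, 4.5]
grip_width: 13.4
grip_force: 59.9
```

>>> send_rows(jaw=[0,0,0,0,0], xyz=[[0,-0.3,0],[0,-0.7,0],[0,-1.1,0],[0,-1.5,0],[0,-1.9,0]], twist=[0,0,0,0,0])

```text
time: 4.78
ee_pos: [657.6, -278.1, 40.3]
orientation: [0.706, 0.708, 0.003, -0.003]
force: [-0.3, 12.3, 11.8]
grip_width: 13.1
grip_force: 60.9
```

>>> send_rows(jaw=[0,0,0,0,0], xyz=[[0,-0.3,0],[0,-0.7,0],[0,-1.1,0],[0,-1.5,0],[0,-1.9,0]], twist=[0,0,0,0,0])

```text
time: 5.2
ee_pos: [657.6, -297.2, 40.2]
orientation: [0.706, 0.708, 0.003, -0.003]
force: [0.1, 15.9, 12.1]
grip_width: 12.6
grip_force: 61.1
```

>>> send_rows(jaw=[0,0,0,0,0], xyz=[[0,-0.3,0],[0,-0.7,0],[0,-1.1,0],[0,-1.5,0],[0,-1.9,0]], twist=[0,0,0,0,0])

```text
time: 5.62
ee_pos: [657.7, -316.4, 40.2]
orientation: [0.706, 0.708, 0.003, -0.003]
force: [0.3, 11.4, 11.5]
grip_width: 13.0
grip_force: 60.9
```

>>> send_rows(jaw=[0,0,0,0,0], xyz=[[0,-0.3,0],[0,-0.7,0],[0,-1.1,0],[0,-1.5,0],[0,-1.9,0]], twist=[0,0,0,0,0])

```text
time: 6.03
ee_pos: [658.1, -338.6, 40.3]
orientation: [0.706, 0.708, 0.002, -0.0]
force: [-0.7, -2.7, -1.1]
grip_width: 13.1
grip_force: 59.0
```

>>> send_rows(jaw=[0,0,0,0,0], xyz=[[0,-0.4,0],[0,-0.9,0],[0,-1.5,0],[0,-2.1,0],[0,-2.6,0]], twist=[0,0,0,0,0])

```text
time: 6.45
ee_pos: [658.2, -364.7, 40.3]
orientation: [0.706, 0.708, 0.002, -0.0]
force: [0.3, 9.8, 6.4]
grip_width: 13.3
grip_force: 60.1
```

>>> send_rows(jaw=[0,0,10,25,40], xyz=[[0,0,0],[0,0,0],[0,0,0],[0,0,0],[0,0,0]], twist=[0,0,0,0,0])

```text
time: 6.87
ee_pos: [656.9, -366.7, 38.4]
orientation: [0.706, 0.708, 0.0, 0.0]
force: [-0.1, -0.0, -0.9]
grip_width: 32.0
grip_force: 0.0
```

>>> send_rows(jaw=[50,50,50,50,50], xyz=[[0,0,3],[0,0,7],[0,0,11],[-2,2,15],[-4,4,18]], twist=[0,0,0,0,6])

```text
time: 7.28
ee_pos: [620.9, -331.6, 215.2]
orientation: [0.668, 0.744, 0.0, 0.002]
force: [0.1, 0.9, 0.7]
grip_width: 42.4
grip_force: 0.0
```

>>> send_rows(jaw=[50,50,50,50,50], xyz=[[-2,2,1],[-4,4,2],[-6,6,2],[-8,8,2],[-10,10,2]], twist=[7,14,21,28,35])

```text
time: 7.7
ee_pos: [518.9, -229.2, 233.4]
orientation: [0.411, 0.912, -0.0, 0.0]
force: [0.1, 0.4, -0.1]
grip_width: 42.6
grip_force: 0.0
```

>>> send_rows(jaw=[50,50,50,50,50], xyz=[[-2,2,0],[-4,4,0],[-6,6,0],[-8,8,0],[-9,9.5,0]], twist=[7,14,21,28,35])

```text
time: 8.12
ee_pos: [426.9, -132.9, 232.8]
orientation: [0.118, 0.993, 0.001, -0.002]
force: [1.1, -0.7, 0.2]
grip_width: 42.8
grip_force: 0.0
```

>>> send_rows(jaw=[50,50,50,50,50], xyz=[[0,0,0],[0,0,0],[0,0,0],[0,0,0],[0,0,0]], twist=[7,14,14,14,14])

```text
time: 8.53
ee_pos: [430.2, -135.3, 233.2]
orientation: [0.0, 1.0, 0.0, -0.0]
force: [0.1, -0.1, -0.1]
grip_width: 43.2
grip_force: 0.0
```

Run:
```python
from h import *
snap('wrist','w2'); s=readout.observe(); print(s['ee_pos'],s['orientation'],s['joint_pos'],s['grip_width'])
snap('side','s2'); snap('scene','c2')
```

```text
[ 430.23900203 -135.32708613  233.14840438] [ 1.17024047e-04  9.99999991e-01  2.65084701e-05 -5.44661315e-05] [-5.53397463e-01  3.18118874e-01  1.87028099e+00 -1.48830832e-05
  9.53313326e-01 -2.12395112e+00] 42.93837051226487
```

View pics/w2.png

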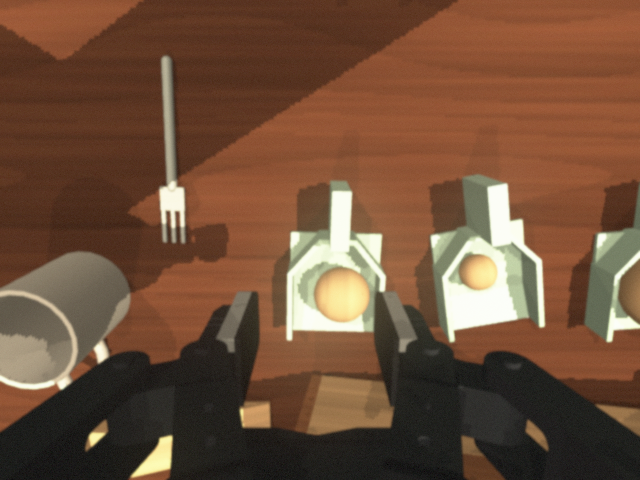

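```bash
python3 - <<'E'
from h import *
c=load('w2')
for p in [(341,183),(341,217),(341,248)]: print('m fin',ray(c,*p,56))
for p in [(470,180),(500,180),(487,180)]: print('s2',ray(c,*p,56))
print('m ball',ray(c,342,295,28),'lip',ray(c,290,338,12),ray(c,384,332,12))
E
python3 -c "
import cv2;a=cv2.imread('pics/s2.png')[130:410,140:420];cv2.imwrite('pics/s2c.png',cv2.resize(a,(600,600)))"
```

```text
m fin [ 404.68769568 -117.78658919   56.        ]
m fin [ 430.14131984 -117.37202852   56.        ]
m fin [ 454.3856938  -116.97716278   56.        ]
s2 [402.48091133 -23.79607957  56.        ]
s2 [402.4773228   -1.93298347  56.        ]
s2 [402.4788778 -11.4068314  56.       ]
m ball [ 505.44549053 -113.70263693   28.        ] lip [ 555.78435361 -160.33361485   12.        ] [549.54819608 -73.0775946   12.        ]
```

View pics/s2c.png

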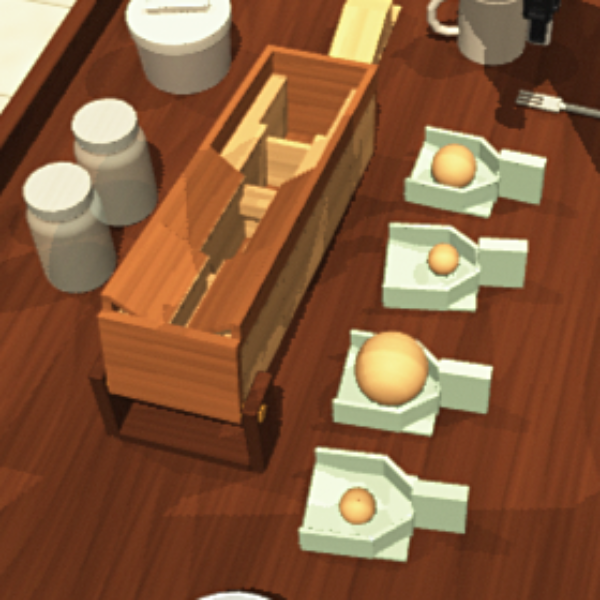

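>>> send_rows(jaw=[50,50,50,50,50], xyz=[[-0.1,0.9,-2],[-0.2,1.8,-6],[-0.2,1.8,-10],[-0.2,1.8,-14],[-0.2,1.8,-16]], twist=[0,0,0,0,0])

```text
time: 9.1
ee_pos: [426.8, -116.4, 70.0]
orientation: [-0.001, 1.0, 0.001, -0.002]
force: [-0.4, 0.6, 0.5]
grip_width: 42.4
grip_force: 0.0
```

>>> send_rows(jaw=[50,50,50,50,20], xyz=[[0,0,-1],[0,0,-2.4],[0,0,-2.4],[0,0,-2.4],[0,0,-2.4]], twist=[0,0,0,0,0])

```text
time: 9.52
ee_pos: [428.6, -117.4, 49.6]
orientation: [-0.001, 1.0, -0.0, 0.0]
force: [0.0, 0.9, -0.2]
grip_width: 31.8
grip_force: 0.0
```

>>> send_rows(jaw=[14,10,0,0,0], xyz=[[0,0,0],[0,0,0],[0,0,0],[0,0,0],[0,0,0]], twist=[0,0,0,0,0])

```text
time: 9.93
ee_pos: [428.9, -117.6, 50.3]
orientation: [-0.001, 1.0, -0.001, 0.001]
force: [-0.4, -1.2, 6.9]
grip_width: 13.0
grip_force: 59.3
```

>>> send_rows(jaw=[14,14,14,14,14], xyz=[[0,0,0],[0,0,0],[0,0,0],[0,0,0],[0,0,0]], twist=[0,0,0,0,0])

```text
time: 10.35
ee_pos: [428.9, -117.6, 50.3]
orientation: [-0.001, 1.0, -0.001, 0.001]
force: [-0.7, -0.4, 6.5]
grip_width: 13.0
grip_force: 59.3
```

>>> send_rows(jaw=[15,15,15,15,15], xyz=[[0,0,0],[0,0,0],[0,0,0],[0,0,0],[0,0,0]], twist=[0,0,0,0,0])

```text
time: 10.77
ee_pos: [428.9, -117.6, 50.3]
orientation: [-0.001, 1.0, -0.001, 0.001]
force: [-0.1, 0.2, 5.4]
grip_width: 12.9
grip_force: 50.0
```

>>> send_rows(jaw=[15.6,15.6,15.6,15.6,15.6], xyz=[[0,0,0],[0,0,0],[0,0,0],[0,0,0],[0,0,0]], twist=[0,0,0,0,0])

```text
time: 11.18
ee_pos: [428.9, -117.6, 50.2]
orientation: [-0.001, 1.0, -0.001, 0.001]
force: [-0.2, -1.2, 6.8]
grip_width: 13.8
grip_force: 29.4
```

>>> send_rows(jaw=[16.2,16.2,16.2,16.2,16.2], xyz=[[0,0,0],[0,0,0],[0,0,0],[0,0,0],[0,0,0]], twist=[0,0,0,0,0])

```text
time: 11.6
ee_pos: [428.9, -117.6, 50.1]
orientation: [-0.001, 1.0, -0.001, 0.001]
force: [-0.2, -1.4, 6.5]
grip_width: 13.7
grip_force: 9.4
```

>>> send_rows(jaw=[16.6,16.6,16.6,16.6,16.6], xyz=[[0,0,0],[0,0,0],[0,0,0],[0,0,0],[0,0,0]], twist=[0,0,0,0,0])

```text
time: 12.02
ee_pos: [428.4, -117.3, 49.3]
orientation: [-0.001, 1.0, -0.0, 0.0]
force: [1.1, -1.6, 1.5]
grip_width: 14.0
grip_force: 1.0
```

>>> send_rows(jaw=[10,0,0,0,0], xyz=[[0,0,0],[0,0,0],[0,0,0],[0,0,1],[0,0,2.5]], twist=[0,0,0,0,0])

```text
time: 12.43
ee_pos: [426.3, -116.0, 73.1]
orientation: [-0.001, 1.0, 0.002, -0.003]
force: [0.3, 0.8, -1.1]
grip_width: 13.1
grip_force: 58.5
```

>>> send_rows(jaw=[0,0,0,0,0], xyz=[[0,0,2],[0,0,4],[0,0,6],[0,0,8],[0,0,10]], twist=[0,0,0,0,0])

```text
time: 12.85
ee_pos: [426.6, -116.0, 174.4]
orientation: [-0.001, 1.0, 0.001, -0.002]
force: [-0.2, 0.5, -1.2]
grip_width: 12.6
grip_force: 58.5
```

>>> send_rows(jaw=[0,0,0,0,0], xyz=[[0,0,2],[0,0,4],[0,0,6],[0,0,8],[0,0,9.5]], twist=[0,0,0,0,0])

```text
time: 13.27
ee_pos: [427.1, -116.3, 269.8]
orientation: [-0.001, 1.0, 0.001, -0.001]
force: [0.7, 0.3, -0.8]
grip_width: 12.8
grip_force: 58.5
```

Run:
```python
from h import *
a=snap('side','s3')['color'][60:340,200:480]; b=snap('wrist','w3')['color']
cv2.imwrite('pics/s3c.png',np.hstack([cv2.resize(a,(400,400)),cv2.resize(b,(400,300))[:, :].copy() if 0 else cv2.copyMakeBorder(cv2.resize(b,(400,300)),0,100,0,0,0)]))
```

```text
(no output)
```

View pics/s3c.png

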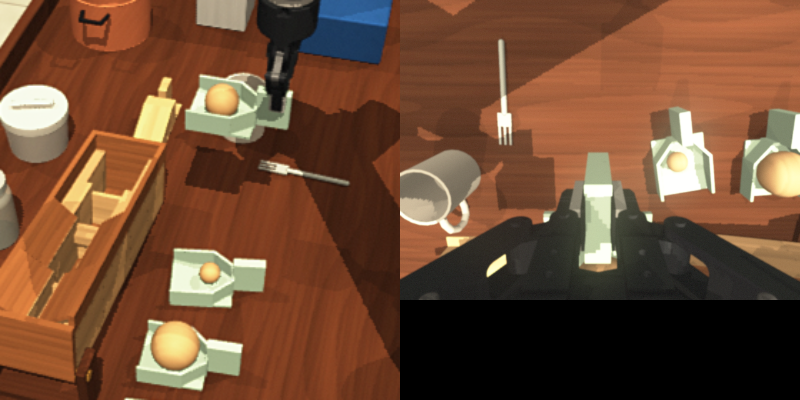

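>>> send_rows(jaw=[0,0,0,0,0], xyz=[[0.3,0.5,0],[0.8,1.4,0],[1.4,2.5,0],[2.2,3.9,0],[3,5.4,0]], twist=[-1,-2.5,-4.5,-7,-10])

```text
time: 13.78
ee_pos: [456.8, -62.1, 267.2]
orientation: [0.088, 0.996, 0.001, -0.002]
force: [1.2, 0.3, -0.7]
grip_width: 12.8
grip_force: 58.5
```

>>> send_rows(jaw=[0,0,0,0,0], xyz=[[0.8,1.5,0],[1.7,3,0],[2.5,4.4,0],[3.4,5.9,0],[4.2,7.4,0]], twist=[-3.5,-7,-10.5,-14,-17.5])

```text
time: 14.2
ee_pos: [498.9, 12.1, 266.9]
orientation: [0.238, 0.971, 0.0, -0.003]
force: [0.4, 0.1, -1.8]
grip_width: 12.9
grip_force: 58.5
```

>>> send_rows(jaw=[0,0,0,0,0], xyz=[[0.8,1.5,0],[1.7,3,0],[2.5,4.4,0],[3.4,5.9,0],[4.2,7.4,0]], twist=[-3.5,-7,-10.5,-14,-17.5])

```text
time: 14.62
ee_pos: [540.9, 85.9, 266.6]
orientation: [0.383, 0.924, -0.001, -0.003]
force: [0.1, -0.7, -1.6]
grip_width: 12.5
grip_force: 58.5
```

>>> send_rows(jaw=[0,0,0,0,0], xyz=[[0.8,1.5,0],[1.7,3,0],[2.5,4.4,0],[3.4,5.9,0],[4.2,7.4,0]], twist=[-3.5,-7,-10.5,-14,-17.5])

```text
time: 15.03
ee_pos: [582.9, 159.7, 266.3]
orientation: [0.519, 0.855, -0.001, -0.002]
force: [-0.5, -0.1, -0.2]
grip_width: 12.3
grip_force: 58.4
```

>>> send_rows(jaw=[0,0,0,0,0], xyz=[[0.8,1.5,0],[1.7,3,0],[2.5,4.4,0],[3.4,5.9,0],[4.2,7.4,0]], twist=[-3.5,-7,-10.5,-14,-17.5])

```text
time: 15.45
ee_pos: [625.0, 233.5, 266.0]
orientation: [0.643, 0.766, -0.002, -0.002]
force: [0.1, -0.8, -1.5]
grip_width: 12.9
grip_force: 58.4
```

>>> send_rows(jaw=[0,0,0,0,0], xyz=[[0.8,1.5,0],[1.6,2.9,0],[2.2,4,0],[2.7,4.9,0],[3,5.4,0]], twist=[-3,-5.5,-7.5,-9,-10])

```text
time: 15.87
ee_pos: [655.0, 287.9, 265.7]
orientation: [0.706, 0.708, -0.002, -0.002]
force: [0.4, -0.2, -0.7]
grip_width: 12.8
grip_force: 58.5
```

>>> send_rows(jaw=[0,0,0,0,0], xyz=[[0,0,0],[0,0,0],[0,0,0],[0,0,0],[0,0,0]], twist=[0,0,0,0,0])

```text
time: 16.28
ee_pos: [655.9, 286.2, 269.3]
orientation: [0.707, 0.708, -0.0, -0.0]
force: [0.2, -0.3, -1.5]
grip_width: 13.2
grip_force: 58.5
```

```bash
cat >> h.py <<'E'
def montage(f):
    a=snap('side',f+'s')['color'][160:400,110:350]; b=snap('scene',f+'c')['color'][130:310,340:580] if 0 else snap('scene',f+'c')['color'][120:330,300:510]; 
    im=np.hstack([cv2.resize(a,(400,400)),cv2.resize(b,(400,400))]); cv2.imwrite(f'pics/{f}.png',im)
E
python3 - <<'E'
from h import *
montage('p1'); print(readout.observe()['ee_pos'])
E
```

```text
[656.08398144 286.44034853 269.51656475]
```

View pics/p1.png

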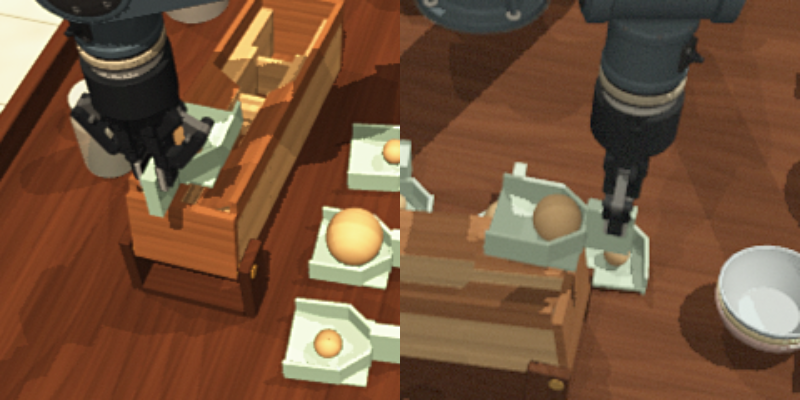

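>>> send_rows(jaw=[14,15.2,15.8,15.8,15.8], xyz=[[0,0,0],[0,0,0],[0,0,0],[0,0,0],[0,0,0]], twist=[0,0,0,0,0])

```text
time: 16.8
ee_pos: [656.1, 286.9, 269.3]
orientation: [0.706, 0.708, -0.0, -0.0]
force: [0.3, -0.1, -2.0]
grip_width: 13.3
grip_force: 21.5
```

```bash
cat >> h.py <<'E'
def pitch(f=None,verbose=1):
    """green mask of the held scoop in the scene view: lip pixel (leftmost) and side-wall line"""
    c=snap('scene',f or 'tmp') ; im=c['color']; h=cv2.cvtColor(im,cv2.COLOR_BGR2HSV)
    m=((h[...,0]>38)&(h[...,0]<95)&(h[...,1]>15)&(h[...,1]<110)&(h[...,2]>70)).astype(np.uint8)
    n,l,st,ce=cv2.connectedComponentsWithStats(m[:,:450]); s=readout.observe()
    u0,v0=proj(c,s['ee_pos']-[0,40,10])
    out=[(*st[i][:5],) for i in range(1,n) if st[i][4]>60]
    b=((h[...,0]>8)&(h[...,0]<24)&(h[...,1]>90)&(h[...,2]>110)).astype(np.uint8)
    return dict(tcp=proj(c,s['ee_pos']).round(),comps=[tuple(map(int,o)) for o in out]),m
E
python3 - <<'E'
from h import *
for f in ('p1c',):
    pass
r,m=pitch('q1'); print(r); s=readout.observe(); print(s['grip_force'],s['grip_width'])
a=cv2.imread('pics/p1c.png').astype(int); b=cv2.imread('pics/q1.png').astype(int); print('changed px',(abs(a-b).sum(2)>60).sum())
E
```

```text
{'tcp': array([414., 232.]), 'comps': [(323, 0, 127, 119, 4174), (304, 7, 28, 33, 477), (80, 13, 26, 16, 186), (106, 54, 26, 34, 460), (322, 120, 33, 9, 94), (283, 194, 35, 37, 461), (345, 206, 85, 68, 2485), (108, 291, 58, 48, 1919)]}
21.490898430347443 13.650081424761769
changed px 325
```

>>> send_rows(jaw=[16,16.1,16.1,16.1,16.1], xyz=[[0,0,0],[0,0,0],[0,0,0],[0,0,0],[0,0,0]], twist=[0,0,0,0,0])

```text
time: 17.27
ee_pos: [656.1, 286.9, 269.2]
orientation: [0.706, 0.708, -0.0, -0.0]
force: [-0.8, 0.0, -1.3]
grip_width: 14.1
grip_force: 10.7
```

```bash
cat >> h.py <<'E'
def lip(f):
    r,m=pitch(f); m=m[:, :450]; n,l,st,ce=cv2.connectedComponentsWithStats(m)
    k=[i for i in range(1,n) if st[i][4]>600 and 330<=st[i][0]<=400 and st[i][1]>150]; 
    for i in k:
        ys,xs=np.where(l==i); o=xs.min(); j=xs<o+4; print('comp',st[i],'leftend rows',ys[j].min(),ys[j].max(),'bottom at cols',[(c,int(ys[xs==c].max())) for c in range(o+2,o+45,10) if (xs==c).any()])
    s=readout.observe(); print('F',s['grip_force'],'w',s['grip_width'],'t',s['time'])
E
python3 - <<'E'
from h import *
lip('q2')
E
```

```text
comp [ 345  206   85   68 2483] leftend rows 238 253 bottom at cols [(347, 253), (357, 255), (367, 257), (377, 259), (387, 261)]
F 10.687937289476395 w 13.87388074420923 t 17.3167
```

Not drooping yet; loosen gradually.

>>> send_rows(jaw=[16.25,16.25,16.25,16.25,16.25], xyz=[[0,0,0],[0,0,0],[0,0,0],[0,0,0],[0,0,0]], twist=[0,0,0,0,0])

```text
time: 17.73
ee_pos: [656.1, 286.8, 269.2]
orientation: [0.706, 0.708, -0.0, -0.0]
force: [-0.4, 0.4, -1.4]
grip_width: 14.1
grip_force: 5.1
```

Run:
```python
from h import *
lip('q3')
```

```text
comp [ 345  206   85   68 2494] leftend rows 238 253 bottom at cols [(347, 253), (357, 255), (367, 257), (377, 259), (387, 261)]
F 5.07365919649601 w 13.752605936377684 t 17.7833
```

>>> send_rows(jaw=[16.33,16.33,16.33,16.2,16.1], xyz=[[0,0,0],[0,0,0],[0,0,0],[0,0,0],[0,0,0]], twist=[0,0,0,0,0])

```text
time: 18.2
ee_pos: [656.3, 286.9, 269.5]
orientation: [0.706, 0.708, 0.0, 0.0]
force: [0.3, 0.1, -1.2]
grip_width: 14.0
grip_force: 6.1
```

Run:
```python
from h import *
lip('q4')
```

```text
comp [ 355  229   77   45 2479] leftend rows 263 268 bottom at cols [(357, 266), (367, 273), (377, 272), (387, 270), (397, 269)]
F 6.074191778898239 w 13.816602299493987 t 18.25
```

```bash
cat >> h.py <<'E'
def pred(c,tcp,th,pt,g=(-66,48)):
    a=np.radians(th); dx,dz=pt[0]-g[0],pt[2]-g[1]
    f=dx*np.cos(a)+dz*np.sin(a); z=-dx*np.sin(a)+dz*np.cos(a)
    return proj(c,[tcp[0]-pt[1],tcp[1]-f,tcp[2]+z]).round(1)
E
python3 - <<'E'
from h import *
c=load('q4'); s=readout.observe()['ee_pos']
for th in (0,10,20,30,40): print(th,pred(c,s,th,(51,-41,12)),pred(c,s,th,(51,41,12)),pred(c,s,th,(35,-41,0)))
im=c['color'][180:300,330:450]; cv2.imwrite('pics/q4c.png',cv2.resize(im,(480,480),interpolation=2))
E
```

```text
0 [345.  248.5] [354.9 217.1] [353.3 254.4]
10 [348.9 256.2] [358.5 224.7] [358.1 261.1]
20 [354.5 263.4] [363.7 231.9] [364.3 267.4]
30 [361.5 270.1] [370.3 238.6] [371.7 273. ]
40 [369.8 276.1] [378.2 244.5] [380.1 277.9]
```

View pics/q4c.png

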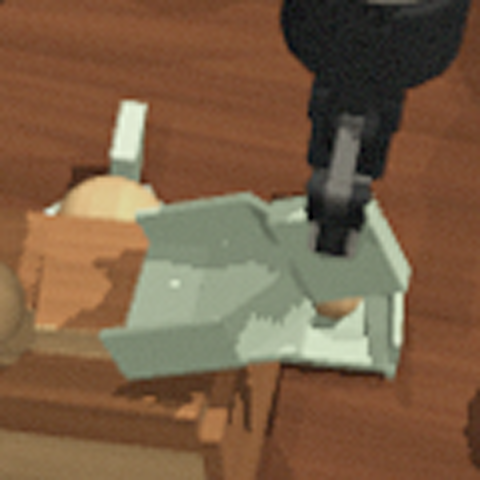

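>>> send_rows(jaw=[10,0,0,0,0], xyz=[[0,0,0],[0,0,0],[0,0,1],[-1,-1,2.5],[-3,-4,3]], twist=[0,0,0,0,6])

```text
time: 18.67
ee_pos: [628.3, 249.9, 301.3]
orientation: [0.667, 0.745, 0.003, 0.001]
force: [0.2, -0.9, 1.3]
grip_width: 13.0
grip_force: 60.3
```

>>> send_rows(jaw=[0,0,0,0,0], xyz=[[-1.5,-2.6,0],[-3,-5.2,0],[-4.5,-7.8,0],[-6,-10.4,0],[-7.5,-13,0]], twist=[6,12,18,24,30])

```text
time: 19.08
ee_pos: [550.2, 115.9, 300.1]
orientation: [0.451, 0.893, 0.0, 0.0]
force: [0.4, 0.5, -0.3]
grip_width: 12.8
grip_force: 60.2
```

>>> send_rows(jaw=[0,0,0,0,0], xyz=[[-1.5,-2.6,0],[-3,-5.2,0],[-4.5,-7.8,0],[-6,-10.4,0],[-7.5,-13,0]], twist=[6,12,18,24,30])

```text
time: 19.5
ee_pos: [475.3, -14.1, 300.1]
orientation: [0.204, 0.979, 0.0, 0.0]
force: [-0.3, -1.0, -0.9]
grip_width: 12.7
grip_force: 60.2
```

>>> send_rows(jaw=[0,0,0,0,0], xyz=[[-1.5,-2.6,-1],[-3,-5.2,-3],[-4,-7.8,-5],[-4.8,-9.6,-8],[-4.8,-10.4,-11]], twist=[6,12,18,24,24])

```text
time: 19.92
ee_pos: [427.8, -119.5, 189.8]
orientation: [-0.002, 1.0, -0.001, 0.001]
force: [0.4, 0.2, -1.8]
grip_width: 12.4
grip_force: 60.2
```

Run:
```python
from h import *
print(readout.observe()['ee_pos'],readout.observe()['orientation'])
c=snap('side','r1'); d=snap('scene','r1c')
cv2.imwrite('pics/r1z.png',np.hstack([cv2.resize(c['color'][130:330,170:370],(400,400)),cv2.resize(d['color'][180:320,180:420],(400,400))]))
```

```text
[ 427.81079737 -119.54780745  189.8098245 ] [-0.00158414  0.9999971  -0.00117322  0.00138284]
```

View pics/r1z.png

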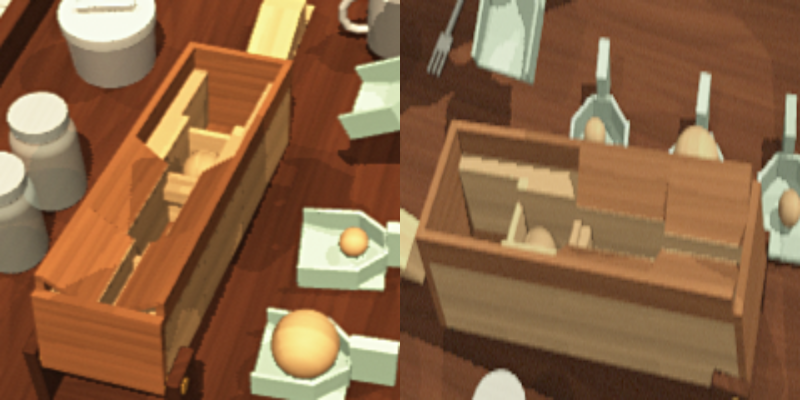

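>>> send_rows(jaw=[0,0,0,0,0], xyz=[[0,0,-2.5],[0,0,-5],[0,0,-7.5],[0,0,-9.5],[0,0,-10.5]], twist=[0,0,0,0,0])

```text
time: 20.43
ee_pos: [424.4, -115.2, 84.7]
orientation: [-0.002, 1.0, 0.002, -0.005]
force: [-14.6, -1.3, 17.6]
grip_width: 12.8
grip_force: 63.0
```

>>> send_rows(jaw=[15.5,16.1,16.1,16.1,16.1], xyz=[[0,0,0],[0,0,-0.4],[0,0,-0.8],[0,0,-1.2],[0,0,-1.6]], twist=[0,0,0,0,0])

```text
time: 20.85
ee_pos: [428.9, -117.2, 68.6]
orientation: [-0.001, 1.0, -0.0, 0.001]
force: [-2.4, -0.7, 1.7]
grip_width: 14.0
grip_force: 10.7
```

>>> send_rows(jaw=[16.1,16.1,16.1,16.1,16.1], xyz=[[0,0,-0.4],[0,0,-0.8],[0,0,-1.2],[0,0,-1.4],[0,0,-1.6]], twist=[0,0,0,0,0])

```text
time: 21.27
ee_pos: [428.1, -117.2, 51.8]
orientation: [-0.001, 1.0, 0.0, -0.0]
force: [-2.1, -0.1, 0.4]
grip_width: 13.7
grip_force: 10.6
```

>>> send_rows(jaw=[17,20,30,40,40], xyz=[[0,0,0],[0,0,0],[0,0,0],[0,0,0.5],[0,0,3]], twist=[0,0,0,0,0])

```text
time: 21.68
ee_pos: [426.8, -116.5, 80.6]
orientation: [-0.001, 1.0, 0.001, -0.003]
force: [0.2, -0.2, -1.1]
grip_width: 34.4
grip_force: 0.0
```

>>> send_rows(jaw=[40,40,40,40,40], xyz=[[0,0,4],[0,1.5,8],[0,4.5,12],[0,7.5,15],[0,10.5,15]], twist=[0,0,0,0,0])

```text
time: 22.1
ee_pos: [431.1, -12.8, 237.4]
orientation: [0.0, 1.0, -0.002, 0.006]
force: [1.6, -0.3, 0.5]
grip_width: 33.6
grip_force: 0.0
```

>>> send_rows(jaw=[40,40,40,40,40], xyz=[[0,0,0],[0,0,0],[0,0,0],[0,0,0],[0,0,0]], twist=[0,0,0,0,0])

```text
time: 22.52
ee_pos: [427.9, -13.2, 231.5]
orientation: [-0.0, 1.0, 0.0, -0.001]
force: [-0.7, -0.6, -0.3]
grip_width: 34.0
grip_force: 0.0
```

Run:
```python
from h import *
print(readout.observe()['ee_pos'])
c=snap('wrist','w4'); snap('side','r2')
cv2.imwrite('pics/w4z.png',np.hstack([cv2.resize(c['color'],(500,375)),cv2.resize(load('r2')['color'][100:400,240:480],(300,375))]))
w=load('w2'); 
for p in [(450,338),(543,325)]: print(ray(w,*p,12))
```

```text
[427.94858121 -13.1659756  231.54899419]
[555.73374329 -11.35338817  12.        ]
[542.32820084  73.22563583  12.        ]
```

View pics/w4z.png

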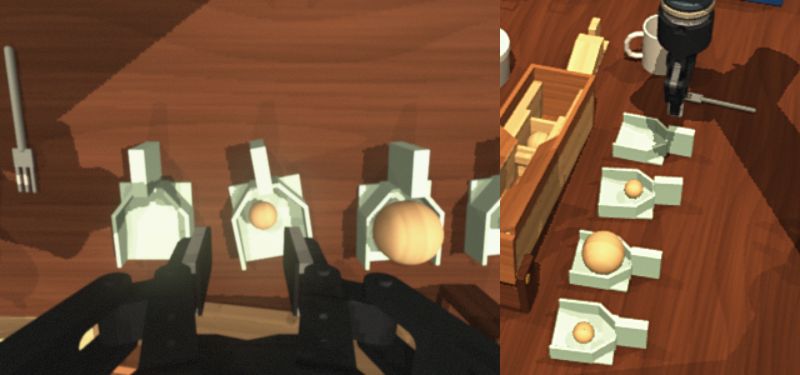

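Run:
```python
from h import *
c=load('w4'); k=1.28
for p in [(258,143),(260,166),(263,190)]: print('s2 fin',ray(c,p[0]*k,p[1]*k,56))
for p in [(241,268),(312,262)]: print('s2 lip',ray(c,p[0]*k,p[1]*k,12))
for p in [(398,146),(421,146),(409,146),(416,152)]: print('l fin rear',ray(c,p[0]*k,p[1]*k,56))
for p in [(368,268),(443,266)]: print('l lip',ray(c,p[0]*k,p[1]*k,12))
```

```text
s2 fin [401.94360243  -3.5395021   56.        ]
s2 fin [423.79358183  -1.42309364  56.        ]
s2 fin [447.52670566   1.75982715  56.        ]
s2 lip [557.38855122 -20.80602864  12.        ]
s2 lip [549.35200249  63.25209078  12.        ]
l fin rear [404.61395846 127.02207154  56.        ]
l fin rear [404.59226842 148.46490394  56.        ]
l fin rear [404.60358489 137.27740755  56.        ]
l fin rear [410.24308162 144.60594792  56.        ]
l lip [557.22421413 130.33053516  12.        ]
l lip [554.46959554 219.1355482   12.        ]
```

>>> send_rows(jaw=[40,40,40,40,40], xyz=[[-0.2,0.6,-2],[-0.4,1.2,-6],[-0.4,1.2,-10],[-0.4,1.2,-14],[-0.4,1.2,-16]], twist=[3,7,7,7,7])

```text
time: 23.03
ee_pos: [422.5, -0.4, 68.7]
orientation: [-0.061, 0.998, 0.001, -0.003]
force: [0.1, -0.1, -0.6]
grip_width: 33.9
grip_force: 0.0
```

>>> send_rows(jaw=[40,40,40,30,20], xyz=[[0,0,-1],[0,0,-2.2],[0,0,-2.2],[0,0,-2.2],[0,0,-2.2]], twist=[0,0,0,0,0])

```text
time: 23.45
ee_pos: [424.4, -0.5, 50.4]
orientation: [-0.062, 0.998, -0.0, 0.0]
force: [0.2, 0.6, 0.8]
grip_width: 17.5
grip_force: 0.0
```

>>> send_rows(jaw=[16,14,0,0,0], xyz=[[0,0,0],[0,0,0],[0,0,0],[0,0,0],[0,0,0]], twist=[0,0,0,0,0])

```text
time: 23.87
ee_pos: [424.5, -0.2, 50.7]
orientation: [-0.062, 0.998, -0.0, 0.001]
force: [-0.6, -0.9, 4.4]
grip_width: 12.8
grip_force: 61.0
```

>>> send_rows(jaw=[0,0,0,0,0], xyz=[[0,0,0.8],[0,0,2.4],[0,0,4.4],[0,0,6.6],[0,0,9]], twist=[0,0,0,0,0])

```text
time: 24.28
ee_pos: [423.2, 0.2, 141.2]
orientation: [-0.062, 0.998, 0.0, -0.001]
force: [0.1, 0.0, -1.2]
grip_width: 12.8
grip_force: 60.4
```

>>> send_rows(jaw=[0,0,0,0,0], xyz=[[0,0,2.6],[0,0,5.2],[0,0,7.8],[0,0,10.4],[0,0,13]], twist=[0,0,0,0,0])

```text
time: 24.7
ee_pos: [423.0, 0.3, 271.9]
orientation: [-0.062, 0.998, 0.0, -0.0]
force: [0.7, 0.6, -1.5]
grip_width: 12.8
grip_force: 60.4
```

>>> send_rows(jaw=[0,0,0,0,0], xyz=[[0.3,0.4,0],[0.8,1,0],[1.4,1.7,0],[2.1,2.6,0],[2.9,3.6,0]], twist=[-1,-2.5,-4.5,-7,-10])

```text
time: 25.12
ee_pos: [452.2, 36.3, 270.6]
orientation: [0.026, 1.0, 0.0, -0.001]
force: [0.9, -0.4, -1.0]
grip_width: 12.8
grip_force: 60.4
```

>>> send_rows(jaw=[0,0,0,0,0], xyz=[[0.87,1.08,0],[1.74,2.16,0],[2.61,3.24,0],[3.48,4.32,0],[4.35,5.4,0]], twist=[-3.8,-7.7,-11.5,-15.4,-19.2])

```text
time: 25.53
ee_pos: [496.0, 90.6, 270.5]
orientation: [0.193, 0.981, -0.0, -0.001]
force: [0.0, -0.5, -0.2]
grip_width: 12.9
grip_force: 60.4
```

>>> send_rows(jaw=[0,0,0,0,0], xyz=[[0.87,1.08,0],[1.74,2.16,0],[2.61,3.24,0],[3.48,4.32,0],[4.35,5.4,0]], twist=[-3.8,-7.7,-11.5,-15.4,-19.2])

```text
time: 25.95
ee_pos: [539.5, 144.5, 270.4]
orientation: [0.354, 0.935, -0.0, -0.001]
force: [-0.3, 0.2, -0.7]
grip_width: 12.7
grip_force: 60.4
```

>>> send_rows(jaw=[0,0,0,0,0], xyz=[[0.87,1.08,0],[1.74,2.16,0],[2.61,3.24,0],[3.48,4.32,0],[4.35,5.4,0]], twist=[-3.8,-7.7,-11.5,-15.4,-19.2])

```text
time: 26.37
ee_pos: [583.0, 198.4, 270.3]
orientation: [0.505, 0.863, -0.0, -0.001]
force: [0.0, 0.7, -0.1]
grip_width: 12.7
grip_force: 60.4
```

>>> send_rows(jaw=[0,0,0,0,0], xyz=[[0.87,1.08,0],[1.74,2.16,0],[2.61,3.24,0],[3.48,4.32,0],[4.35,5.4,0]], twist=[-3.8,-7.7,-11.5,-15.4,-19.2])

```text
time: 26.78
ee_pos: [626.5, 252.4, 270.3]
orientation: [0.642, 0.767, -0.001, -0.001]
force: [0.4, -0.8, -0.3]
grip_width: 12.5
grip_force: 60.4
```

>>> send_rows(jaw=[0,0,0,0,0], xyz=[[0.8,1,0],[1.5,1.9,0],[2.1,2.6,0],[2.6,3.2,0],[2.9,3.6,0]], twist=[-3,-5.5,-7.5,-9,-10])

```text
time: 27.2
ee_pos: [655.7, 288.5, 270.0]
orientation: [0.705, 0.709, -0.0, -0.0]
force: [-0.1, 0.2, -1.4]
grip_width: 12.6
grip_force: 60.4
```

>>> send_rows(jaw=[14,15.5,16,16.2,16.2], xyz=[[0,0,0],[0,0,0],[0,0,0],[0,0,0],[0,0,0]], twist=[0,0,0,0,0])

```text
time: 27.62
ee_pos: [655.9, 287.5, 270.4]
orientation: [0.705, 0.709, -0.0, -0.0]
force: [-0.2, -0.3, -0.7]
grip_width: 13.7
grip_force: 6.6
```

```bash
cat >> h.py <<'E'
def ballpx(c,box):
    h=cv2.cvtColor(c['color'],cv2.COLOR_BGR2HSV); x0,x1,y0,y1=box
    m=((h[...,0]>=10)&(h[...,0]<=22)&(h[...,1]>80)&(h[...,2]>90)).astype(np.uint8)
    return m[y0:y1,x0:x1]
def lipth(f):
    lip(f); c=load(f); s=readout.observe()['ee_pos']; print(s.round(1),[(t,*pred(c,s,t,(51,-41,12))) for t in (0,15,25,35)])
E
python3 - <<'E'
from h import *
lipth('q5')
E
```

```text
comp [ 346  206   84   68 2762] leftend rows 238 253 bottom at cols [(348, 253), (358, 255), (368, 257), (378, 259), (388, 261)]
F 6.650752052664757 w 14.089276178299787 t 27.6667
[656.  287.5 270.4] [(0, np.float64(345.4), np.float64(248.1)), (15, np.float64(351.9), np.float64(259.5)), (25, np.float64(358.2), np.float64(266.5)), (35, np.float64(365.9), np.float64(272.8))]
```

>>> send_rows(jaw=[16.3,16.33,16.33,16.2,16], xyz=[[0,0,0],[0,0,0],[0,0,0],[0,0,0],[0,0,0]], twist=[0,0,0,0,0])

```text
time: 28.08
ee_pos: [656.2, 287.9, 270.4]
orientation: [0.705, 0.709, 0.0, 0.0]
force: [0.4, 0.5, 0.9]
grip_width: 14.1
grip_force: 8.0
```

Run:
```python
from h import *
lipth('q6')
```

```text
comp [ 357  229   77   46 2480] leftend rows 263 269 bottom at cols [(359, 267), (369, 273), (379, 272), (389, 271), (399, 269)]
F 7.9966820776462555 w 13.716093062865006 t 28.1333
[656.3 287.8 270.4] [(0, np.float64(345.6), np.float64(248.3)), (15, np.float64(352.1), np.float64(259.6)), (25, np.float64(358.4), np.float64(266.6)), (35, np.float64(366.0), np.float64(273.0))]
```

```bash
cat >> h.py <<'E'
def orange(c,box,mn=15):
    m=ballpx(c,box); n,l,st,ce=cv2.connectedComponentsWithStats(m)
    return [(int(st[i][0]+box[0]),int(st[i][1]+box[2]),*map(int,st[i][2:])) for i in range(1,n) if st[i][4]>=mn]
E
python3 - <<'E'
from h import *
a=load('q4')['color'].astype(int); c=snap('scene','q7'); b=c['color'].astype(int)
d=(abs(a-b).sum(2)>70).astype(np.uint8); n,l,st,ce=cv2.connectedComponentsWithStats(d)
print([tuple(map(int,st[i])) for i in range(1,n) if st[i][4]>12])
E
```

```text
[(447, 10, 28, 97, 167), (467, 13, 19, 91, 109), (407, 26, 3, 26, 27), (397, 28, 7, 75, 104), (410, 53, 7, 61, 90), (452, 75, 13, 1, 13), (466, 76, 6, 25, 37), (408, 160, 10, 8, 13), (407, 165, 13, 15, 40), (400, 181, 9, 17, 19), (227, 185, 43, 42, 898), (282, 193, 36, 39, 677), (418, 213, 6, 12, 17), (412, 215, 3, 9, 15), (419, 227, 15, 26, 100), (409, 235, 6, 10, 15), (361, 241, 7, 21, 38), (314, 245, 18, 15, 173), (332, 251, 6, 14, 56), (339, 256, 4, 7, 19), (254, 262, 10, 4, 19)]
```

Run:
```python
from h import *
for cam,ref in (('scene','r1c'),('side','r2')):
    a=load(ref)['color'].astype(int); c=snap(cam,'u_'+cam); b=c['color'].astype(int)
    d=(abs(a-b).sum(2)>70).astype(np.uint8)
    if cam=='scene': d[:,345:]=0
    n,l,st,ce=cv2.connectedComponentsWithStats(d); print(cam,[tuple(map(int,st[i])) for i in range(1,n) if st[i][4]>10 and st[i][1]>130])
```

```text
scene [(252, 238, 30, 11, 229), (324, 246, 10, 11, 42), (248, 251, 97, 30, 834), (316, 256, 9, 8, 48), (255, 316, 27, 14, 197), (304, 329, 20, 12, 132)]
side [(551, 156, 13, 22, 37), (562, 183, 6, 27, 60), (261, 189, 40, 30, 562), (549, 195, 14, 68, 647), (529, 205, 19, 25, 293), (249, 221, 35, 29, 399), (568, 227, 5, 8, 16), (613, 242, 10, 4, 13), (568, 244, 5, 5, 16), (548, 264, 7, 9, 38), (551, 266, 11, 25, 121), (622, 279, 7, 9, 13), (620, 283, 3, 15, 18), (629, 289, 11, 20, 35), (555, 296, 85, 75, 1764), (489, 316, 65, 41, 791), (549, 318, 8, 6, 26), (559, 325, 17, 10, 61), (617, 325, 6, 3, 11), (626, 325, 4, 10, 19), (572, 327, 21, 6, 41), (614, 331, 12, 9, 66), (572, 335, 14, 9, 64), (264, 409, 16, 12, 16), (208, 411, 24, 38, 391), (210, 460, 45, 20, 302)]
```

>>> send_rows(jaw=[10,0,0,0,0], xyz=[[0,0,0],[0,0,0],[0,0,1],[-1,-0.5,2.5],[-3,-2,3]], twist=[0,0,0,0,6])

```text
time: 28.7
ee_pos: [628.5, 269.4, 302.3]
orientation: [0.666, 0.746, 0.003, 0.001]
force: [0.6, 0.3, 0.0]
grip_width: 12.8
grip_force: 60.1
```

>>> send_rows(jaw=[0,0,0,0,0], xyz=[[-1.5,-1.8,0],[-3,-3.6,0],[-4.5,-5.4,0],[-6,-7.2,0],[-7.5,-9,0]], twist=[6,12,18,24,30])

```text
time: 29.12
ee_pos: [550.3, 177.2, 301.0]
orientation: [0.449, 0.893, 0.0, 0.0]
force: [-0.0, 0.1, -0.2]
grip_width: 12.8
grip_force: 60.1
```

>>> send_rows(jaw=[0,0,0,0,0], xyz=[[-1.5,-1.8,0],[-3,-3.6,0],[-4.5,-5.4,0],[-6,-7.2,0],[-7.5,-9,0]], twist=[6,12,18,24,30])

```text
time: 29.53
ee_pos: [475.5, 87.2, 301.0]
orientation: [0.203, 0.979, 0.0, 0.0]
force: [0.6, -0.9, -0.2]
grip_width: 12.5
grip_force: 60.1
```

>>> send_rows(jaw=[0,0,0,0,0], xyz=[[-1.5,-2.2,0],[-3,-4.4,-2],[-4,-6.6,-5],[-4.8,-8.6,-8],[-5.2,-8.8,-11]], twist=[6,12,18,24,30.5])

```text
time: 29.95
ee_pos: [424.3, -2.6, 190.6]
orientation: [-0.061, 0.998, -0.001, 0.002]
force: [0.6, -1.0, -0.3]
grip_width: 12.8
grip_force: 60.1
```

>>> send_rows(jaw=[0,0,0,0,0], xyz=[[0,0,-2.5],[0,0,-5],[0,0,-7.5],[0,0,-9.2],[0,0,-9.6]], twist=[0,0,0,0,0])

```text
time: 30.37
ee_pos: [418.8, 0.4, 93.0]
orientation: [-0.06, 0.998, 0.001, -0.007]
force: [-13.4, -6.4, 22.1]
grip_width: 12.5
grip_force: 63.4
```

>>> send_rows(jaw=[15.5,16.1,16.1,16.1,16.1], xyz=[[0,0,0],[0,0,-0.4],[0,0,-0.9],[0,0,-1.4],[0,0,-1.9]], twist=[0,0,0,0,0])

```text
time: 30.78
ee_pos: [424.8, -0.2, 75.1]
orientation: [-0.059, 0.998, -0.0, 0.001]
force: [-2.0, 0.4, 1.4]
grip_width: 13.9
grip_force: 10.2
```

>>> send_rows(jaw=[16.1,16.1,16.1,16.1,16.1], xyz=[[0,0,-0.5],[0,0,-1],[0,0,-1.5],[0,0,-2],[0,0,-2.4]], twist=[0,0,0,0,0])

```text
time: 31.2
ee_pos: [424.3, -0.1, 50.7]
orientation: [-0.059, 0.998, -0.0, 0.0]
force: [-1.0, 0.4, 20.0]
grip_width: 14.1
grip_force: 12.7
```

>>> send_rows(jaw=[16.1,17,20,30,40], xyz=[[0,0,0],[0,0,0],[0,0,0],[0,0,0],[0,0,1.5]], twist=[0,0,0,0,0])

```text
time: 31.62
ee_pos: [423.5, -0.0, 65.0]
orientation: [-0.059, 0.998, 0.001, -0.002]
force: [1.2, 0.9, -0.4]
grip_width: 33.9
grip_force: 0.0
```

>>> send_rows(jaw=[40,40,40,40,40], xyz=[[0,0,4],[0,1.5,8],[0,5,12],[0,9,15],[0,13,16.5]], twist=[0,0,-2,-5,-7])

```text
time: 32.03
ee_pos: [425.2, 111.7, 224.9]
orientation: [0.004, 1.0, -0.0, 0.003]
force: [1.0, 0.1, -0.2]
grip_width: 34.2
grip_force: 0.0
```

>>> send_rows(jaw=[40,40,40,40,40], xyz=[[0,0,0],[0,0,0],[0,0,0],[0,0,0],[0,0,0]], twist=[0,0,0,0,0])

```text
time: 32.45
ee_pos: [423.6, 110.0, 220.8]
orientation: [0.003, 1.0, -0.0, -0.001]
force: [-0.0, -0.7, 0.8]
grip_width: 33.8
grip_force: 0.0
```

Run:
```python
from h import *
print(readout.observe()['ee_pos'])
c=snap('wrist','w5'); S=snap('side','r3'); C=snap('scene','r3c')
cv2.imwrite('pics/w5z.png',np.vstack([np.hstack([cv2.resize(c['color'],(500,375)),cv2.resize(S['color'][100:400,240:480],(300,375))]),np.hstack([cv2.resize(S['color'][130:330,170:370],(225,225)),cv2.resize(C['color'][180:320,180:420],(575,225))])]))
```

```text
[423.62323792 109.99463619 220.79858299]
```

View pics/w5z.png

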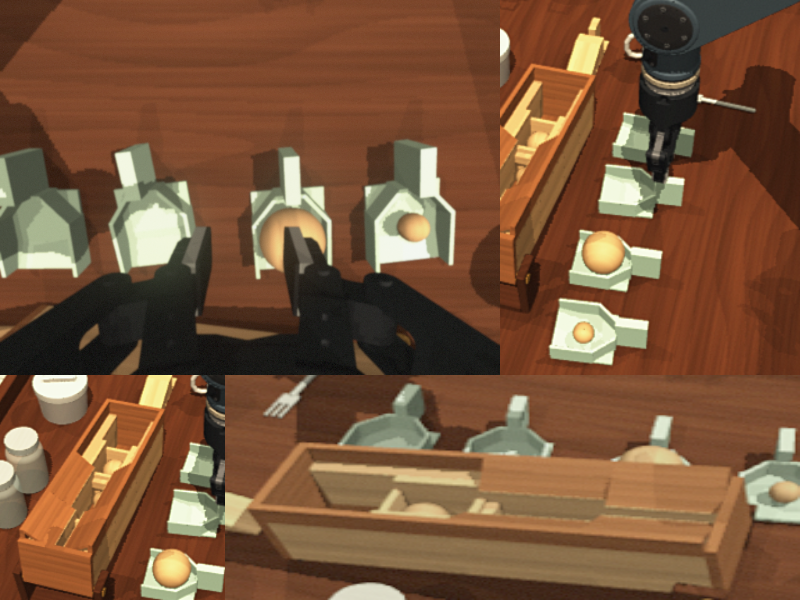

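Run:
```python
from h import *
c=load('w5'); k=1.28
for p in [(289,151),(289,176),(290,204)]: print('l fin',ray(c,p[0]*k,p[1]*k,56).round(1))
for p in [(258,277),(331,270)]: print('l lip',ray(c,p[0]*k,p[1]*k,12).round(1))
for p in [(397,142),(422,145),(436,195),(427,195)]: print('s1 fin',ray(c,p[0]*k,p[1]*k,56).round(1))
for p in [(376,267),(452,264)]: print('s1 lip',ray(c,p[0]*k,p[1]*k,12).round(1))
```

```text
l fin [403.3 147.4  56. ]
l fin [426.5 148.1  56. ]
l fin [453.8 149.8  56. ]
l lip [558.3 121.5  12. ]
l lip [549.5 205.7  12. ]
s1 fin [395.5 243.9  56. ]
s1 fin [398.3 266.7  56. ]
s1 fin [445.5 286.4  56. ]
s1 fin [445.4 278.   56. ]
s1 lip [545.8 257.3  12. ]
s1 lip [542.3 344.1  12. ]
```

>>> send_rows(jaw=[40,40,40,40,40], xyz=[[0,2,0],[0,3.8,-2],[0,3.8,-6],[0,3.8,-10],[0,3.8,-13]], twist=[3,5,5,5,5])

```text
time: 33.02
ee_pos: [423.7, 148.9, 89.8]
orientation: [-0.042, 0.999, -0.0, -0.001]
force: [0.4, 0.3, -0.5]
grip_width: 34.3
grip_force: 0.0
```

>>> send_rows(jaw=[40,40,40,30,20], xyz=[[0,0,-2],[0,0,-4],[0,0,-4.1],[0,0,-4.1],[0,0,-4.1]], twist=[0,0,0,0,0])

```text
time: 33.43
ee_pos: [424.5, 148.9, 51.3]
orientation: [-0.042, 0.999, 0.0, 0.0]
force: [0.6, 0.9, -0.3]
grip_width: 17.4
grip_force: 0.2
```

>>> send_rows(jaw=[16,14,0,0,0], xyz=[[0,0,0],[0,0,0],[0,0,0],[0,0,0],[0,0,0]], twist=[0,0,0,0,0])

```text
time: 33.85
ee_pos: [424.6, 149.2, 51.8]
orientation: [-0.042, 0.999, 0.0, 0.001]
force: [0.4, 0.1, 6.6]
grip_width: 12.9
grip_force: 61.2
```

>>> send_rows(jaw=[0,0,0,0,0], xyz=[[0,0,0.8],[0,0,2.4],[0,0,4.4],[0,0,6.6],[0,0,9]], twist=[0,0,0,0,0])

```text
time: 34.27
ee_pos: [423.1, 149.2, 141.7]
orientation: [-0.042, 0.999, -0.0, -0.001]
force: [-0.2, 0.2, -2.4]
grip_width: 12.8
grip_force: 60.2
```

>>> send_rows(jaw=[0,0,0,0,0], xyz=[[0,0,2.6],[0,0,5.2],[0,0,7.8],[0,0,10.4],[0,0,13]], twist=[0,0,0,0,0])

```text
time: 34.68
ee_pos: [422.8, 149.2, 272.4]
orientation: [-0.042, 0.999, 0.0, -0.001]
force: [0.3, 0.3, -1.8]
grip_width: 12.6
grip_force: 60.2
```

>>> send_rows(jaw=[0,0,0,0,0], xyz=[[0.3,0.2,0],[0.8,0.5,0],[1.4,0.8,0],[2.1,1.2,0],[2.9,1.7,0]], twist=[-1,-2.5,-4.5,-7,-10])

```text
time: 35.1
ee_pos: [452.0, 166.2, 270.1]
orientation: [0.047, 0.999, -0.0, -0.001]
force: [0.0, 0.5, -1.8]
grip_width: 13.1
grip_force: 60.2
```

>>> send_rows(jaw=[0,0,0,0,0], xyz=[[0.87,0.52,0],[1.74,1.04,0],[2.61,1.56,0],[3.48,2.08,0],[4.35,2.6,0]], twist=[-3.75,-7.5,-11.25,-15,-18.75])

```text
time: 35.52
ee_pos: [495.8, 192.4, 269.7]
orientation: [0.209, 0.978, -0.0, -0.001]
force: [-0.7, 0.3, -2.1]
grip_width: 12.8
grip_force: 60.2
```

>>> send_rows(jaw=[0,0,0,0,0], xyz=[[0.87,0.52,0],[1.74,1.04,0],[2.61,1.56,0],[3.48,2.08,0],[4.35,2.6,0]], twist=[-3.75,-7.5,-11.25,-15,-18.75])

```text
time: 35.93
ee_pos: [539.4, 218.5, 269.5]
orientation: [0.366, 0.931, -0.001, -0.001]
force: [-0.0, 0.7, -2.6]
grip_width: 12.8
grip_force: 60.2
```

>>> send_rows(jaw=[0,0,0,0,0], xyz=[[0.87,0.52,0],[1.74,1.04,0],[2.61,1.56,0],[3.48,2.08,0],[4.35,2.6,0]], twist=[-3.75,-7.5,-11.25,-15,-18.75])

```text
time: 36.35
ee_pos: [582.9, 244.4, 269.4]
orientation: [0.512, 0.859, -0.001, -0.001]
force: [0.2, 0.0, -1.5]
grip_width: 13.0
grip_force: 60.2
```

>>> send_rows(jaw=[0,0,0,0,0], xyz=[[0.87,0.52,0],[1.74,1.04,0],[2.61,1.56,0],[3.48,2.08,0],[4.35,2.6,0]], twist=[-3.75,-7.5,-11.25,-15,-18.75])

```text
time: 36.77
ee_pos: [626.5, 270.5, 269.2]
orientation: [0.645, 0.764, -0.001, -0.001]
force: [-0.4, -0.1, -1.3]
grip_width: 12.3
grip_force: 60.2
```

>>> send_rows(jaw=[0,0,0,0,0], xyz=[[0.8,0.5,0],[1.5,0.9,0],[2.1,1.3,0],[2.6,1.6,0],[2.9,1.8,0]], twist=[-3,-5.5,-7.5,-9,-10])

```text
time: 37.18
ee_pos: [655.8, 288.5, 269.0]
orientation: [0.709, 0.706, -0.001, -0.001]
force: [-0.2, -0.6, -2.4]
grip_width: 13.0
grip_force: 60.2
```

>>> send_rows(jaw=[0,0,10,14,15], xyz=[[0,0,0],[0,0,0],[0,0,0],[0,0,0],[0,0,0]], twist=[0,0,0,0,0])

```text
time: 37.6
ee_pos: [655.9, 288.0, 271.0]
orientation: [0.708, 0.706, -0.0, -0.0]
force: [0.4, 0.5, -1.3]
grip_width: 12.9
grip_force: 46.6
```

Run:
```python
from h import *
lipth('q8')
```

```text
comp [ 345  212   85   62 1999] leftend rows 237 253 bottom at cols [(347, 253), (357, 255), (367, 257), (377, 259), (387, 261)]
F 46.629531383514404 w 13.061189165240084 t 37.65
[655.9 288.1 271. ] [(0, np.float64(345.7), np.float64(248.0)), (15, np.float64(352.2), np.float64(259.3)), (25, np.float64(358.5), np.float64(266.3)), (35, np.float64(366.2), np.float64(272.7))]
```

>>> send_rows(jaw=[15.8,16,16.1,16.1,16], xyz=[[0,0,0],[0,0,0],[0,0,0],[0,0,0],[0,0,0]], twist=[0,0,0,0,0])

```text
time: 38.07
ee_pos: [656.1, 288.2, 270.9]
orientation: [0.708, 0.706, -0.0, -0.0]
force: [0.8, -0.6, -1.5]
grip_width: 14.1
grip_force: 9.7
```

Run:
```python
from h import *
lipth('q9')
```

```text
comp [ 346  214   84   60 1965] leftend rows 239 255 bottom at cols [(348, 255), (358, 257), (368, 259), (378, 260), (388, 261)]
F 9.69869613647461 w 14.204220079430407 t 38.1167
[656.1 288.2 270.9] [(0, np.float64(345.8), np.float64(248.1)), (15, np.float64(352.3), np.float64(259.5)), (25, np.float64(358.6), np.float64(266.5)), (35, np.float64(366.2), np.float64(272.8))]
```

>>> send_rows(jaw=[16.2,16.2,16.2,16.2,16], xyz=[[0,0,0],[0,0,0],[0,0,0],[0,0,0],[0,0,0]], twist=[0,0,0,0,0])

```text
time: 38.53
ee_pos: [656.5, 288.3, 271.3]
orientation: [0.708, 0.706, 0.0, 0.0]
force: [-0.1, -0.2, 0.5]
grip_width: 14.3
grip_force: 7.9
```

Run:
```python
from h import *
lipth('q10')
```

```text
comp [ 356  228   77   46 2491] leftend rows 263 269 bottom at cols [(358, 267), (368, 272), (378, 271), (388, 270), (398, 269)]
F 7.893653959035873 w 13.945161755198662 t 38.5833
[656.4 288.3 271.3] [(0, np.float64(345.8), np.float64(248.1)), (15, np.float64(352.3), np.float64(259.5)), (25, np.float64(358.6), np.float64(266.5)), (35, np.float64(366.3), np.float64(272.8))]
```

>>> send_rows(jaw=[10,0,0,0,0], xyz=[[0,0,0],[0,0,0],[0,0,1],[-1,-0.3,2.5],[-3,-1,3]], twist=[0,0,0,0,6])

```text
time: 39.0
ee_pos: [628.5, 278.7, 303.0]
orientation: [0.67, 0.743, 0.002, 0.001]
force: [0.1, 0.4, -0.0]
grip_width: 12.8
grip_force: 60.5
```

>>> send_rows(jaw=[0,0,0,0,0], xyz=[[-1.5,-0.8,0],[-3,-1.6,0],[-4.5,-2.4,0],[-6,-3.2,0],[-7.5,-4,0]], twist=[6,12,18,24,30])

```text
time: 39.42
ee_pos: [550.3, 237.9, 301.6]
orientation: [0.453, 0.891, 0.0, 0.0]
force: [-0.3, -0.2, -1.2]
grip_width: 12.7
grip_force: 60.5
```

>>> send_rows(jaw=[0,0,0,0,0], xyz=[[-1.5,-0.8,0],[-3,-1.6,0],[-4.5,-2.4,0],[-6,-3.2,0],[-7.5,-4,0]], twist=[6,12,18,24,30])

```text
time: 39.83
ee_pos: [475.3, 197.9, 301.6]
orientation: [0.207, 0.978, 0.0, 0.0]
force: [0.0, -0.1, -0.1]
grip_width: 12.9
grip_force: 60.5
```

>>> send_rows(jaw=[0,0,0,0,0], xyz=[[-1.5,-1.2,0],[-3,-2.4,-2],[-4,-3.6,-5],[-5,-4.6,-8],[-5.2,-4.9,-11]], twist=[6,12,18,24,29])

```text
time: 40.25
ee_pos: [422.4, 148.3, 191.0]
orientation: [-0.044, 0.999, -0.0, 0.0]
force: [0.1, -0.0, -1.5]
grip_width: 12.7
grip_force: 60.5
```

>>> send_rows(jaw=[0,0,0,0,12], xyz=[[0,0,-2.5],[0,0,-5],[0,0,-7.5],[0,0,-8.5],[0,0,-8.5]], twist=[0,0,0,0,0])

```text
time: 40.67
ee_pos: [423.6, 149.0, 104.4]
orientation: [-0.042, 0.999, -0.0, -0.002]
force: [-0.2, 0.6, -1.3]
grip_width: 12.9
grip_force: 60.6
```

>>> send_rows(jaw=[15.5,16,16.1,16.1,16.1], xyz=[[0,0,0],[0,0,-0.4],[0,0,-0.9],[0,0,-1.4],[0,0,-1.9]], twist=[0,0,0,0,0])

```text
time: 41.08
ee_pos: [423.6, 149.3, 87.5]
orientation: [-0.042, 0.999, -0.0, 0.0]
force: [-2.7, -0.5, 3.6]
grip_width: 13.8
grip_force: 10.1
```

>>> send_rows(jaw=[16.1,16.1,16.1,16.1,16.1], xyz=[[0,0,-0.5],[0,0,-1],[0,0,-1.5],[0,0,-2],[0,0,-2.4]], twist=[0,0,0,0,0])

```text
time: 41.5
ee_pos: [424.4, 149.2, 62.2]
orientation: [-0.042, 0.999, -0.0, 0.0]
force: [-2.2, 0.1, 0.6]
grip_width: 13.9
grip_force: 9.8
```

>>> send_rows(jaw=[16.1,16.1,16.1,17,20], xyz=[[0,0,-0.5],[0,0,-1.1],[0,0,-1.1],[0,0,-1.1],[0,0,-1.1]], twist=[0,0,0,0,0])

```text
time: 41.92
ee_pos: [424.7, 149.2, 51.6]
orientation: [-0.042, 0.999, 0.0, 0.0]
force: [0.3, -0.8, -0.8]
grip_width: 16.9
grip_force: 0.0
```

>>> send_rows(jaw=[30,40,40,40,40], xyz=[[0,0,0],[0,0,1],[0,0,4],[0,1.5,8],[0,4,12]], twist=[0,0,0,0,0])

```text
time: 42.33
ee_pos: [423.8, 185.0, 167.4]
orientation: [-0.041, 0.999, -0.0, -0.001]
force: [0.9, 0.2, -0.8]
grip_width: 34.0
grip_force: 0.0
```

>>> send_rows(jaw=[40,40,40,40,40], xyz=[[0,3,2.5],[0,6.5,5],[0,8,5],[0,8,5],[0,8,5]], twist=[0,0,0,0,0])

```text
time: 42.75
ee_pos: [423.7, 266.2, 216.5]
orientation: [-0.043, 0.999, -0.0, 0.0]
force: [-0.4, -0.8, 0.1]
grip_width: 34.3
grip_force: 0.0
```

```bash
cat >> h.py <<'E'
def green(c):
    h=cv2.cvtColor(c['color'],cv2.COLOR_BGR2HSV)
    return ((h[...,0]>32)&(h[...,0]<95)&(h[...,1]>10)&(h[...,1]<120)&(h[...,2]>70)).astype(np.uint8)
E
python3 - <<'E'
from h import *
s=readout.observe(); print(s['ee_pos'],s['orientation'])
c=snap('wrist','w6'); snap('side','r4'); snap('scene','r4c')
m=green(c); n,l,st,ce=cv2.connectedComponentsWithStats(m)
for i in range(1,n):
    if st[i][4]>400: print(st[i])
i=max((i for i in range(1,n) if st[i][4]>400 and 250<st[i][0]+st[i][2]/2<420),key=lambda i:st[i][4])
v=c['color'].max(2)
for r in range(st[i][1],st[i][1]+st[i][3],8):
    x=np.where(l[r]==i)[0]; 
    if len(x): print(r,x.min(),x.max(),len(x),v[r,x.min():x.max()+1:5] if len(x)<60 else '')
E
```

```text
[423.66288744 266.1674186  216.49558184] [-4.32182845e-02  9.99065614e-01 -1.63043978e-04  2.26794441e-04]
[  118   174   115   168 12872]
[   0  177   69  147 6518]
[ 279  182  103  168 8954]
[ 554  319   86  115 3761]
182 322 334 10 [115 118 118]
190 320 336 17 [119 125 127 136]
198 320 338 19 [233 243 243 243]
206 320 338 19 [230 244 243 244]
214 320 339 20 [223 244 244 244]
222 321 339 19 [234 244 244 244]
230 321 339 19 [230 243 244 244]
238 282 375 94 
246 283 375 93 
254 283 375 93 
262 283 375 93 
270 283 378 96 
278 281 381 81 
286 280 381 66 
294 281 363 44 [231 174 226 228 245 224 163 153 182 231 237 239 239 239 236 210 176]
302 281 364 47 [210 190 228 231 241 245 239 167 181 233 238 238 237 238 235 223 181]
310 281 363 58 [175 216 231 235 243 244 245 245 244 204 222 234 233 230 243 238 183]
318 282 363 82 
326 282 362 81 
334 284 363 80 
342 284 288 5 [227]
```

Run:
```python
from h import *
c=load('w6')
for p in [(329,194),(329.5,214),(330,240)]: print(ray(c,*p,56).round(1))
# scoop l check: side view green comps
for p in [(282,342),(363,338)]: print(ray(c,*p,12).round(1))
```

```text
[402.8 272.7  56. ]
[416.9 274.4  56. ]
[435.8 276.6  56. ]
[546.2 245.7  12. ]
[535.9 317.   12. ]
```

>>> send_rows(jaw=[40,40,40,40,40], xyz=[[0,0.5,-1],[0,0.9,-4],[0,0.9,-8],[0,0.9,-11],[0,0.9,-13]], twist=[1,2,2,2,2])

```text
time: 43.32
ee_pos: [422.3, 273.4, 82.6]
orientation: [-0.059, 0.998, -0.001, -0.003]
force: [0.0, -0.3, -0.0]
grip_width: 34.3
grip_force: 0.0
```

>>> send_rows(jaw=[40,40,40,30,20], xyz=[[0,0,-1.5],[0,0,-3.5],[0,0,-3.6],[0,0,-3.6],[0,0,-3.6]], twist=[0,0,0,0,0])

```text
time: 43.73
ee_pos: [424.2, 274.4, 50.2]
orientation: [-0.059, 0.998, -0.0, -0.0]
force: [0.4, 0.2, -0.2]
grip_width: 17.1
grip_force: 0.0
```

>>> send_rows(jaw=[16,14,0,0,0], xyz=[[0,0,0],[0,0,0],[0,0,0],[0,0,0],[0,0,0]], twist=[0,0,0,0,0])

```text
time: 44.15
ee_pos: [424.3, 274.9, 50.8]
orientation: [-0.06, 0.998, 0.0, 0.0]
force: [-0.2, -1.1, 0.1]
grip_width: 12.7
grip_force: 60.5
```

>>> send_rows(jaw=[0,0,0,0,0], xyz=[[0,0,0.8],[0,0,2.4],[0,0,4.4],[0,0,6.6],[0,0,9]], twist=[0,0,0,0,0])

```text
time: 44.57
ee_pos: [423.5, 274.6, 141.4]
orientation: [-0.06, 0.998, -0.0, -0.001]
force: [0.2, -0.3, -1.3]
grip_width: 12.8
grip_force: 60.4
```

>>> send_rows(jaw=[0,0,0,0,0], xyz=[[0,0,2.6],[0,0,5.2],[0,0,7.8],[0,0,10.4],[0,0,13]], twist=[0,0,0,0,0])

```text
time: 44.98
ee_pos: [423.3, 274.5, 272.2]
orientation: [-0.06, 0.998, 0.0, -0.0]
force: [1.0, -0.1, -0.7]
grip_width: 12.3
grip_force: 60.4
```

>>> send_rows(jaw=[0,0,0,0,0], xyz=[[0.3,0,0],[0.8,0,0],[1.4,0,0],[2.1,0.1,0],[2.9,0.1,0]], twist=[-1,-2.5,-4.5,-7,-10])

```text
time: 45.4
ee_pos: [452.3, 275.4, 268.7]
orientation: [0.029, 1.0, -0.001, -0.002]
force: [0.4, 0.1, -1.6]
grip_width: 13.0
grip_force: 60.4
```

>>> send_rows(jaw=[0,0,0,0,0], xyz=[[0.87,0.1,0],[1.74,0.1,0],[2.61,0.2,0],[3.48,0.2,0],[4.35,0.3,0]], twist=[-3.8,-7.7,-11.5,-15.4,-19.2])

```text
time: 45.82
ee_pos: [496.1, 278.2, 268.2]
orientation: [0.196, 0.981, -0.001, -0.002]
force: [0.3, 0.1, -1.5]
grip_width: 13.0
grip_force: 60.4
```

>>> send_rows(jaw=[0,0,0,0,0], xyz=[[0.87,0.1,0],[1.74,0.1,0],[2.61,0.2,0],[3.48,0.2,0],[4.35,0.3,0]], twist=[-3.8,-7.7,-11.5,-15.4,-19.2])

```text
time: 46.23
ee_pos: [539.6, 281.2, 267.9]
orientation: [0.357, 0.934, -0.001, -0.002]
force: [0.6, 0.4, -1.2]
grip_width: 12.9
grip_force: 60.4
```

>>> send_rows(jaw=[0,0,0,0,0], xyz=[[0.87,0.1,0],[1.74,0.1,0],[2.61,0.2,0],[3.48,0.2,0],[4.35,0.3,0]], twist=[-3.8,-7.7,-11.5,-15.4,-19.2])

```text
time: 46.65
ee_pos: [583.2, 284.2, 267.8]
orientation: [0.508, 0.861, -0.002, -0.002]
force: [-0.5, -0.4, -0.4]
grip_width: 12.6
grip_force: 60.4
```

>>> send_rows(jaw=[0,0,0,0,0], xyz=[[0.87,0.1,0],[1.74,0.1,0],[2.61,0.2,0],[3.48,0.2,0],[4.35,0.3,0]], twist=[-3.8,-7.7,-11.5,-15.4,-19.2])

```text
time: 47.07
ee_pos: [626.7, 287.2, 267.5]
orientation: [0.644, 0.765, -0.002, -0.001]
force: [0.5, 0.1, -1.5]
grip_width: 12.8
grip_force: 60.4
```

>>> send_rows(jaw=[0,0,0,0,0], xyz=[[0.8,0,0],[1.5,0,0],[2.1,0,0],[2.6,0,0],[2.9,0,0]], twist=[-3,-5.5,-7.5,-9,-10])

```text
time: 47.48
ee_pos: [656.1, 287.3, 268.1]
orientation: [0.708, 0.706, -0.001, -0.001]
force: [0.0, 0.9, -2.3]
grip_width: 12.7
grip_force: 60.4
```

>>> send_rows(jaw=[0,14,15.5,16,16.2], xyz=[[0,0,0],[0,0,0],[0,0,0],[0,0,0],[0,0,0]], twist=[0,0,0,0,0])

```text
time: 47.9
ee_pos: [655.9, 287.9, 270.5]
orientation: [0.707, 0.707, 0.0, -0.0]
force: [0.2, 0.2, -1.9]
grip_width: 14.2
grip_force: 6.7
```

Run:
```python
from h import *
lipth('q11'); print(readout.observe()['orientation'])
```

```text
comp [ 341  205   87   58 2279] leftend rows 230 232 bottom at cols [(343, 232), (353, 254), (363, 256), (373, 258), (383, 260)]
F 6.643926724791527 w 13.764569696083147 t 47.95
[655.9 287.9 270.5] [(0, np.float64(345.6), np.float64(248.1)), (15, np.float64(352.1), np.float64(259.4)), (25, np.float64(358.4), np.float64(266.4)), (35, np.float64(366.1), np.float64(272.8))]
[7.06881825e-01 7.07331664e-01 3.73889607e-05 3.01891877e-05]
```

>>> send_rows(jaw=[16.3,16.33,16.33,16.2,16], xyz=[[0,0,0],[0,0,0],[0,0,0],[0,0,0],[0,0,0]], twist=[0,0,0,0,0])

```text
time: 48.37
ee_pos: [656.3, 287.8, 270.6]
orientation: [0.707, 0.707, 0.0, 0.0]
force: [-0.4, 0.8, -0.5]
grip_width: 13.8
grip_force: 8.0
```

>>> send_rows(jaw=[16,16,16,16,16], xyz=[[0,0,0],[0,0,0],[0,0,0],[0,0,0],[0,0,0]], twist=[0,0,0,0,0])

```text
time: 48.78
ee_pos: [656.2, 287.8, 270.4]
orientation: [0.707, 0.707, 0.0, 0.0]
force: [1.2, -0.0, -0.2]
grip_width: 13.6
grip_force: 8.0
```

Run:
```python
from h import *
lipth('q12')
# orange-ish pixels inside the scoop hull vs earlier empty poses
for f in ('q4','q6','q10','q12'):
    c=load(f); m=green(c)[225:278,352:395]; hsv=cv2.cvtColor(c['color'],cv2.COLOR_BGR2HSV)[225:278,352:395]
    print(f,m.sum(),((hsv[...,0]>=8)&(hsv[...,0]<=24)&(hsv[...,1]>90)&(hsv[...,2]>140)).sum())
```

```text
comp [ 341  205   95   69 2448] leftend rows 230 232 bottom at cols [(343, 232), (353, 233), (363, 270), (373, 273), (383, 271)]
F 8.020204603672028 w 13.893975224592793 t 48.8333
[656.2 287.8 270.4] [(0, np.float64(345.6), np.float64(248.3)), (15, np.float64(352.0), np.float64(259.6)), (25, np.float64(358.3), np.float64(266.6)), (35, np.float64(366.0), np.float64(273.0))]
q4 1356 317
q6 1305 317
q10 1338 270
q12 1361 325
```

Run:
```python
from h import *
for f in ('r3','r4','now'):
    c=snap('side','r5') if f=='now' else load(f); m=green(c); n,l,st,ce=cv2.connectedComponentsWithStats(m)
    print(f,[(tuple(map(int,st[i])),ray(c,*ce[i],15).round()[:2].tolist()) for i in range(1,n) if st[i][4]>500 and st[i][1]>150 and st[i][0]>250 and st[i][0]<480])
```

```text
r3 [((330, 191, 30, 39, 867), [515.0, -114.0]), ((319, 232, 68, 43, 1974), [480.0, 7.0]), ((295, 284, 74, 49, 1416), [475.0, 165.0]), ((280, 339, 78, 53, 2468), [478.0, 283.0])]
r4 [((297, 284, 49, 49, 1652), [502.0, 160.0]), ((280, 339, 78, 53, 2465), [478.0, 283.0])]
now [((330, 191, 66, 41, 1804), [482.0, -118.0]), ((319, 232, 68, 42, 2017), [479.0, 6.0]), ((297, 284, 74, 49, 2338), [483.0, 155.0])]
```

>>> send_rows(jaw=[10,0,0,0,0], xyz=[[0,0,0],[0,0,0],[0,0,1],[-1,0,2.5],[-3,-0.1,3]], twist=[0,0,0,0,6])

```text
time: 49.3
ee_pos: [628.6, 286.7, 302.3]
orientation: [0.669, 0.743, 0.002, 0.001]
force: [0.5, 0.6, 0.6]
grip_width: 12.7
grip_force: 60.1
```

>>> send_rows(jaw=[0,0,0,0,0], xyz=[[-1.5,-0.1,0],[-3,-0.2,0],[-4.5,-0.3,0],[-6,-0.4,0],[-7.5,-0.4,0]], twist=[6,12,18,24,30])

```text
time: 49.72
ee_pos: [550.3, 282.5, 300.9]
orientation: [0.452, 0.892, -0.0, 0.0]
force: [-0.8, -0.6, -1.3]
grip_width: 12.7
grip_force: 60.0
```

>>> send_rows(jaw=[0,0,0,0,0], xyz=[[-1.5,-0.1,0],[-3,-0.2,0],[-4.5,-0.3,0],[-6,-0.4,0],[-7.5,-0.4,0]], twist=[6,12,18,24,30])

```text
time: 50.13
ee_pos: [475.3, 278.5, 301.0]
orientation: [0.205, 0.979, -0.0, 0.0]
force: [-0.4, -0.2, 0.3]
grip_width: 13.0
grip_force: 60.0
```

>>> send_rows(jaw=[0,0,0,0,0], xyz=[[-1.5,-0.1,0],[-3,-0.2,-2],[-4,-0.3,-5],[-5,-0.4,-8],[-5.2,-0.4,-11]], twist=[6,12,18,24,30.8])

```text
time: 50.55
ee_pos: [422.3, 274.7, 190.4]
orientation: [-0.062, 0.998, 0.0, -0.0]
force: [0.6, -1.0, -1.8]
grip_width: 12.5
grip_force: 60.0
```

>>> send_rows(jaw=[0,0,0,0,12], xyz=[[0,0,-2.5],[0,0,-5],[0,0,-7.5],[0,0,-8.5],[0,0,-8.5]], twist=[0,0,0,0,0])

```text
time: 50.97
ee_pos: [423.1, 274.3, 103.7]
orientation: [-0.059, 0.998, -0.001, -0.002]
force: [-0.5, -0.5, -1.3]
grip_width: 12.7
grip_force: 60.0
```

>>> send_rows(jaw=[15.5,16,16.1,16.1,16.1], xyz=[[0,0,0],[0,0,-0.4],[0,0,-0.9],[0,0,-1.4],[0,0,-1.9]], twist=[0,0,0,0,0])

```text
time: 51.38
ee_pos: [422.9, 274.7, 87.4]
orientation: [-0.06, 0.998, -0.0, -0.001]
force: [-4.0, -0.8, 3.8]
grip_width: 14.0
grip_force: 10.4
```

>>> send_rows(jaw=[16.1,16.1,16.1,16.1,16.1], xyz=[[0,0,-0.5],[0,0,-1],[0,0,-1.5],[0,0,-2],[0,0,-2.4]], twist=[0,0,0,0,0])

```text
time: 51.8
ee_pos: [424.5, 274.8, 61.8]
orientation: [-0.059, 0.998, 0.0, 0.0]
force: [-0.7, -0.1, 2.0]
grip_width: 14.1
grip_force: 10.0
```

>>> send_rows(jaw=[16.1,16.1,16.1,17,20], xyz=[[0,0,-0.5],[0,0,-1.1],[0,0,-1.1],[0,0,-1.1],[0,0,-1.1]], twist=[0,0,0,0,0])

```text
time: 52.22
ee_pos: [424.7, 274.9, 51.0]
orientation: [-0.059, 0.998, 0.0, 0.0]
force: [-0.4, 0.7, 0.1]
grip_width: 17.2
grip_force: 0.0
```

>>> send_rows(jaw=[30,40,40,40,40], xyz=[[0,0,0],[0,0,1],[0,0,5],[0,0,9],[0,0,13]], twist=[0,0,0,0,0])

```text
time: 52.63
ee_pos: [423.6, 274.5, 183.0]
orientation: [-0.059, 0.998, -0.0, -0.001]
force: [0.1, 0.4, -0.4]
grip_width: 34.2
grip_force: 0.0
```

>>> send_rows(jaw=[40,40,40,40,40], xyz=[[0,-3,4],[0,-6,8],[0,-9,10],[0,-9,10],[0,-9,10]], twist=[0,0,0,0,0])

```text
time: 53.05
ee_pos: [425.3, 183.5, 284.2]
orientation: [-0.058, 0.998, 0.0, 0.003]
force: [0.3, 0.6, 0.2]
grip_width: 34.4
grip_force: 0.0
```

Run:
```python
from h import *
s=readout.observe(); print(s['ee_pos'])
c=snap('side','r6'); m=green(c); n,l,st,ce=cv2.connectedComponentsWithStats(m)
print([(tuple(map(int,st[i])),ray(c,*ce[i],15).round()[:2].tolist()) for i in range(1,n) if st[i][4]>300 and st[i][1]>150 and 250<st[i][0]<480])
C=snap('scene','r6c')
# ramp axes: head (657,192,144), slope 0.17; expected ball centre px (z' = -72+r), for ramp x
a=.17
def P(x,z): return [657-.007*x,192-(x*np.cos(a)+z*np.sin(a)),144-x*np.sin(a)+z*np.cos(a)]
for n,x,z in (('s',90,-56),('s',110,-56),('s',130,-56),('s',150,-56),('m',220,-48),('l',307,-38),('l',290,-38)): print(n,x,proj(c,P(x,z)).round(),proj(C,P(x,z)).round())
for nm,a_,b_ in (('side',load('side0'),c),('scene',load('scene0'),C)):
    d=abs(load('s2' if nm=='side' else 'c2')['color'].astype(int)-b_['color'].astype(int)).sum(2)>60
    box=(170,330,130,330) if nm=='side' else (180,410,200,330)
    d=d[box[2]:box[3],box[0]:box[1]].astype(np.uint8); n,l,st,ce=cv2.connectedComponentsWithStats(d)
    print(nm,[(int(st[i][0]+box[0]),int(st[i][1]+box[2]),*map(int,st[i][2:])) for i in range(1,n) if st[i][4]>15])
```

```text
[425.28383067 183.51810023 284.21895702]
[((330, 191, 22, 38, 547), [523.0, -106.0]), ((373, 201, 22, 24, 377), [430.0, -127.0]), ((319, 232, 68, 42, 1812), [482.0, 9.0]), ((297, 284, 74, 49, 2359), [483.0, 155.0]), ((281, 339, 79, 53, 2735), [477.0, 282.0])]
s 90 [251. 257.] [321. 277.]
s 110 [254. 251.] [312. 276.]
s 130 [258. 245.] [304. 275.]
s 150 [261. 239.] [295. 274.]
m 220 [272. 216.] [264. 268.]
l 307 [285. 190.] [227. 261.]
l 290 [282. 194.] [234. 262.]
side [(270, 175, 27, 23, 450), (227, 195, 33, 63, 829), (262, 205, 16, 14, 155), (328, 213, 2, 11, 18), (318, 231, 12, 34, 182), (246, 238, 11, 13, 65), (318, 267, 12, 7, 44), (216, 270, 10, 11, 49), (295, 283, 35, 45, 981)]
scene [(180, 200, 38, 17, 419), (223, 200, 86, 32, 1543), (297, 200, 32, 32, 201), (340, 204, 36, 33, 347), (394, 232, 16, 12, 56), (398, 241, 9, 7, 16), (402, 247, 8, 16, 83), (213, 248, 30, 18, 393), (255, 259, 18, 9, 110), (401, 268, 9, 5, 35)]
```

Run:
```python
from h import *
c=load('r6');a=.17
def P(x,z,y=0): return [657-y,192-(x*np.cos(a)+z*np.sin(a)),144-x*np.sin(a)+z*np.cos(a)]
for x in (-40,-20,0,20,40,60,80): print(x,'rail',proj(c,P(x,16)).round(),'floor',proj(c,P(x,-56)).round())
for f in ('s2','r1','r2','r3','r4','r6'):
    i=load(f)['color']; print(f,[tuple(map(int,i[v,u])) for u,v in ((221,275),(219,272),(224,278),(250,244),(253,247),(248,241))])
np.set_printoptions(linewidth=250)
hs=cv2.cvtColor(c['color'],cv2.COLOR_BGR2HSV); print(hs[264:286:2,208:236:2,2]); print(cv2.cvtColor(load('s2')['color'],cv2.COLOR_BGR2HSV)[264:286:2,208:236:2,2])
print('slot',hs[232:262:2,238:266:2,2]); print(cv2.cvtColor(load('s2')['color'],cv2.COLOR_BGR2HSV)[232:262:2,238:266:2,2])
```

```text
-40 rail [223. 273.] floor [226. 302.]
-20 rail [228. 266.] floor [230. 295.]
0 rail [232. 259.] floor [234. 287.]
20 rail [236. 252.] floor [238. 280.]
40 rail [240. 245.] floor [242. 274.]
60 rail [244. 239.] floor [245. 267.]
80 rail [247. 232.] floor [249. 260.]
s2 [(67, 129, 203), (55, 110, 198), (43, 76, 111), (46, 81, 115), (56, 108, 180), (43, 76, 109)]
r1 [(69, 129, 204), (53, 106, 189), (46, 80, 114), (46, 80, 114), (56, 109, 181), (43, 77, 110)]
r2 [(68, 128, 203), (51, 104, 189), (44, 78, 112), (54, 95, 134), (58, 110, 182), (54, 96, 136)]
r3 [(68, 128, 203), (53, 107, 189), (46, 78, 113), (52, 94, 134), (60, 118, 189), (54, 95, 136)]
r4 [(83, 155, 230), (65, 130, 224), (57, 97, 140), (54, 95, 135), (62, 119, 189), (50, 92, 132)]
r6 [(83, 155, 228), (64, 129, 224), (57, 98, 141), (103, 180, 241), (82, 150, 218), (52, 94, 134)]
[[211 206 209 201 219 219 218 212 225 220 232 116 144 135]
 [208 211 200 213 219 220 216 219 225 231 147 139 140 108]
 [209 206 201 219 220 216 211 226 221 211 130 141 135 187]
 [209 199 217 219 218 212 223 222 224 134 138 141 122 210]
 [204 209 220
[... 2127 characters left out ...]
7 115 110 110 104 110 117 168 228 217 148 159 151]
 [ 89 114 112 109 102 104 117 114 145 217 145 156 154 155]
 [108 112 112 108 105 111 117 118 171 171 151 158 151 158]
 [114 112 110 101 107 116 115 139 198 146 160 155 149 165]
 [113 113 107 105 112 117 121 177 174 153 158 157 169 175]
 [110 110 103 109 115 113 151 165 154 165 162 174 175 173]
 [116 105 103 118 123 146 169 169 164 159 176 172 176 172]
 [106 104 110 207 176 164 172 165 160 167 173 175 171 180]
 [ 84 105 160 182 164 170 169 162 160 175 174 177 169 185]
 [ 92 108 215 168 163 173 161 160 171 174 175 174 184 181]
 [253 224 174 161 171 167 162 158 176 171 176 172 187 119]
 [243 196 165 165 172 163 160 174 172 176 179 185 180  74]]
```

>>> send_rows(jaw=[40,40,40,40,40], xyz=[[3,-3,1],[6,-6,3],[9,-9,4],[12,-11,5],[14,-12,5]], twist=[0,0,0,0,0])

```text
time: 53.57
ee_pos: [567.2, 63.5, 331.1]
orientation: [-0.059, 0.998, -0.0, 0.001]
force: [0.5, 0.1, 0.7]
grip_width: 34.1
grip_force: 0.0
```

>>> send_rows(jaw=[40,40,40,40,40], xyz=[[1,0,0],[2,0,0],[2,0,0],[2,0,0],[2,0,0]], twist=[0,0,0,0,0])

```text
time: 53.98
ee_pos: [582.5, 66.3, 330.3]
orientation: [-0.06, 0.998, 0.0, -0.002]
force: [0.2, -0.2, -0.9]
grip_width: 34.3
grip_force: 0.0
```

Run:
```python
from h import *
c=snap('wrist','w7'); print(readout.observe()['ee_pos'],-c['R'].T@c['t'].ravel()); a=.17
def P(x,z,y=0): return [657-y,192-(x*np.cos(a)+z*np.sin(a)),144-x*np.sin(a)+z*np.cos(a)]
for x in (50,90,122,154,170,220): print(x,proj(c,P(x,-56)).round())
# rectify the slot floor plane (z'=-56) for x 40..180, y -25..25, 5 mm steps
hs=cv2.cvtColor(c['color'],cv2.COLOR_BGR2HSV)
for x in range(44,330,6):
    row=[]
    for y in range(-36,37,6):
        u,v=proj(c,P(x,-45,y)).round().astype(int); row.append('%3d'%hs[v,u,2] if 0<=u<640 and 0<=v<480 else ' . ')
    print(x,' '.join(row))
```

```text
[582.60331984  66.16465585 330.73295263] [513.31281911  57.50252455 457.02275239]
50 [395. 286.]
90 [354. 279.]
122 [322. 273.]
154 [291. 268.]
170 [276. 265.]
220 [228. 257.]
44 100  49  40  52 136  97 114 122 147 154 162 189 181
50 104 100  93  49  91  97 160 157 154 153 161 190 182
56  98  99 102 102 102  94 158 158 157 153 159 190 184
62  50  82 104 102 104 102 157 156 154 158 161 189 183
68  49  48  45  75 102 103 166 157 152 158 159 189 186
74  51  43  50  49  52  78 159 153 151 157 158 189 186
80 134 133 124 115  97  87 159 154 154 159 158 189 187
86 132 132 126 129 109 129 163 151 150 159 155 188 188
92 131 134 128 132 119 149 169 154 153 158 158 189 189
98 134 134 126 132 124 168 176 158 154 156 158 192 188
104 136 132 125 132 175 225 186 157 151 157 160 188 188
110 134 133 128 132 212 230 189 156 154 153 157 184 189
116 137 133 125 134 191 195 182 155 156 157 156 182 188
122 139 133 127 132 130 152 175 158 154 158 158 186 186
128 135 132 129 132 119  95 164 155 154 152 159 191 188
134 133 132 124 130 123 183 200 158 152 154 159 189 187
140 139 131 130 131 148 211 203 152 15
[... 1053 characters left out ...]
 161 162 229 184 153 136 131
260 179 184 192 196 210 185 191 196 212 186 152 138 131
266 231 233 233 233 232 233 233 232 188 186 154 136 130
272 121 107 105 106 101 104  93  99 185 182 150 137 132
278 106 107 104 109 139 168 169 181 147 102 153 136 131
284 107 105 148 167 200 208 221 216 154  95 150 136 132
290 110 128 188 201 223 232 233 229 120 106 149 138 134
296 112 183 219 225 233 233 232 162 132 110 153 134 132
302 160 222 228 233 234 190 169 155 141 112 151 133 133
308 188 233 232 229 175 168 178 164 152 121 151 136 132
314 209 232 233 169 171 176 190 175 159 123 154 134 132
320 226 234 228 167 180 181 196 181 162 120 154 135 131
326 228 234 179 170 184 186 205 186 167 125 153 133 132
```

```bash
python3 -c "
from cell import finish_job
print(finish_job())"
```

```text
the job is handed in; nothing more can be done
None
```

The job is handed in. The wedge is out and lying clear of the ramp, which came down gently; in the last camera checks all four balls sit in their own slots and every scoop is back on the shelf. The final judgement was not shown to me.

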